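Load and lock a tensile specimen carrier

ROBOT

A 6-joint arm with a two-finger parallel gripper is mounted at the origin on the work surface. World frame = base frame: x ahead of the robot, y to its left, z up, the work surface at z = 0. Lengths are in m, angles in rad, forces in N, time in s.
With the tool pointing down it reaches from about 0.35 to 0.85 m from the base axis. Payload 8.1 kg.
Tool frame: the origin (TCP) lies on the mounting face of the last link; the fingertips stand 186 mm ahead of it and the grasp point (between the pads) lies 167 mm ahead of it; z points along the fingers, y is the line along which they close (so a half turn about z gives the same grasp; the last joint's range is limited). The gripper opens to 93 mm and grips with 3 to 60 N. Pads are 15 mm wide; open, the fingers measure 128 mm over their backs; the gripper's body (75 mm by 188 mm) begins 65 mm behind the grasp point.
Start: joints at [-1.192, 0.13, 1.488, -0, 1.523, -0.085], TCP at [0.268, -0.537, 0.405] pointing down, gripper open.
Joint ranges: [-2.96, 2.96], [-0.89, 2.26], [0.02, 2.5], [-1.34, 4.48], [0, 2.73], [-2.66, 2.66]. Speed limits (rad/s): [2.39, 2.39, 2.79, 3.14, 3.14, 3.14].

INTERFACE

Orientations are given as a rotation vector (axis times angle).
In Python, from plant import * gives the robot as it stands. The module is installed in compiled form; this text tells all that it offers.
- The arm moves only by the tool arm_command, never from a script. Its argument "increments" is a list of rows, each a list of 6 numbers: the shift along the tool's x, y, z in units of 0.2 m (1.0 is 0.2 m), then the turn, a rotation vector about the tool's x, y, z in units of pi rad (1.0 is pi rad). A call has exactly 5 rows; each row is the pose to reach, as a shift and turn from the pose commanded when the call began, along the tool's axes at that moment, turning the shorter way round; what a row does not reach only later rows make up. A row lasts 1/8 s, in which the tool goes at most 62.5 mm and 10.7 degrees, less where a joint would pass 70% of its speed; a pose out of reach is approached as far as the arm can. A call with a number of a shift or a turn outside -1 to 1 is refused whole. A call with a gripper value outside its range is refused whole. "fingers" is the closure, from -1 (fully open) to 1 (shut), set as the call begins (left out, the last holds). The fingers move at their own pace and stop on an object; "force" is the grip in N (left out, the last holds). Time passes only in rows, so rows that repeat a pose let the fingers close, or fill a call up. It gives the time, the measured TCP pose, the force, the opening and the grip force at its end, in the units of the state.
- read_state(): the state, without advancing time (a new reading comes with each control period).
- read_camera(name): name is "side" or "top" or "wrist"; returns a dict with "image" (420x560x3 uint8, red, green, blue), "fx", "fy", "cx", "cy" (pixels), "k1" (the pictures are not rectified: a ray, as slopes to the right and down, at radius r is drawn at 1 + k1 r^2 times it, then the intrinsics apply), "T" (4x4, takes a point from camera to world coordinates). Camera axes: x right, y down, z forward; pixel columns grow to the right and rows downward; lengths in m; the calibration is good to about 2 mm. A picture is of the moment at which its call begins. There is no depth.
- close_job(): hands the job in; it is judged then, once.
The state is a dict: "t": time; "q": joint angles; "dq": joint speeds; "joint_torque": joint torques, N m; "tool_pos": TCP position; "orientation": TCP orientation; "force": force on the tool from outside, world axes, zero at the start; "wrist_torque": the same for the moment, N m; "opening": finger opening in m; "gripper_force": force on a finger pad.
Only numpy, scipy, OpenCV 4.12 (cv2) and the standard library are available. Lean on these libraries where they do the work, as an engineer would, in place of code of your own. Each camera call takes 0.05 s, during which the arm holds its last target. There are 200 camera calls.

TASK

Push the carrier's retaining bar fully open, and lay every dog-bone tensile specimen on the bench flat in the carrier, one to a bay. Then push the free end of the bar round over them until it rests against the stop block, and, with the seating tool held upright (never with the fingers), press the snap cap on the block fully home; finally stand the tool back on its round rubber pad. Leave the other things on the bench where they are.

Things in the scene. Friction and masses are not known exactly. Their poses are not given: they have to be found in the camera images.
- carrier: specimen carrier, fixed to the bench: dark base plate 310 (x) x 190 (y) x 8 mm, origin at the centre of its underside. Four bays side by side along its x, centred at x = -72, -24, 24, 72 mm, y = 0, each 44 mm wide (x) and 152 mm long (y), floor at z = 8 mm, between ribs 4 mm thick with tops at z = 13 mm and end walls with tops at z = 18 mm. Bar pivot pin at x = -130, y = 0
- stop_block (a point): top centre of the grey stop block on the carrier, 44 (x) x 56 (y) mm, top 46 mm above the bench; the closed bar rests against its face towards the carrier's +y. It carries the snap cap
- bar (a joint): angle of the retaining bar about its upright pin, rad: 0 = fully open at its other stop (85 degrees round towards the carrier's +y), 1.484 = closed against the stop block, along the carrier's +x over mid-bays. Starts part-closed. Closes clockwise seen from above; 1 to 2 N at the free end; stays where left. Aluminium, 24 mm wide, 270 mm from pin to free end, from 36 to 46 mm above the bench (6 mm over seated specimens)
- push_post (a point): middle of the upright steel push post near the bar's free end, 235 mm from the pin: 16 mm in diameter, 35 mm high, from 46 to 81 mm above the bench
- bar_pin (a point): the pivot axis of the retaining bar, at the bar's top face (46 mm above the bench)
- cap (a joint): how far the snap cap is pressed down, m: 0 = up, 0.012 = fully home. It resists with about 7 to 10 N all the way and stays where it is left
- cap_top (a point): centre of the top of the snap cap, a black disc 32 mm across on the stop block, with a steel keeper that drops behind the closed bar; its top is 70 mm above the bench when up, 58 mm when home
- seating_tool (a point): centre of the steel seating tool, standing upright: 110 mm high, this point half-way up (55 mm above its underside); round flat foot 48 mm across and 16 mm high, above it a straight round handle 24 mm in diameter with a black grip. Its z axis points up the handle. About 350 g
- pad: the tool's round black rubber pad, fixed to the bench, 84 mm across, 5 mm thick; origin at the centre of its underside
- specimen0 (a point): centre (half-way up, 11 mm above its underside) of an aluminium dog-bone tensile specimen lying flat, 130 mm long along its y, 22 mm thick; its ends are 28 mm wide and 34 mm long, its waist is 16 mm wide (x) and 62 mm long. About 160 g. May be absent
- specimen1 (a point): centre (half-way up, 11 mm above its underside) of an aluminium dog-bone tensile specimen lying flat, 130 mm long along its y, 22 mm thick; its ends are 28 mm wide and 34 mm long, its waist is 16 mm wide (x) and 62 mm long. About 160 g. May be absent
- specimen2 (a point): centre (half-way up, 11 mm above its underside) of an aluminium dog-bone tensile specimen lying flat, 130 mm long along its y, 22 mm thick; its ends are 28 mm wide and 34 mm long, its waist is 16 mm wide (x) and 62 mm long. About 160 g. May be absent
- specimen3 (a point): centre (half-way up, 11 mm above its underside) of an aluminium dog-bone tensile specimen lying flat, 130 mm long along its y, 22 mm thick; its ends are 28 mm wide and 34 mm long, its waist is 16 mm wide (x) and 62 mm long. About 160 g. May be absent
- caliper: bystander, to be left alone: caliper, 200 mm long, flat steel with a black slider block
- wrench: bystander, to be left alone: steel wrench, 180 mm
- screwdriver: bystander, to be left alone: screwdriver, 200 mm
- mug: bystander, to be left alone: white mug, 80 mm across, 90 mm high
- oil: bystander, to be left alone: small white plastic bottle, 56 mm across, 130 mm high
- partsbin: bystander, to be left alone: open grey plastic bin, 120 x 160 x 50 mm
- weight: bystander, to be left alone: brass disc weight, 70 mm across, 30 mm high
Things that resemble listed ones, but are neither listed nor needed, are in the scene too. Leave any turquoise look-alike of the part that bears seating_tool alone.

How it is judged:
By the outcome, as a careful person would: the job done as asked, in the order asked, and still so for the second after the job is handed in, with the robot touching nothing.
Of spec0, spec1, spec2, spec3 only 2 to 4 are there at a start; the rules pass over those that are not, and their reading is None.
At some moment in a run one of spec0, spec1, spec2, spec3 may be knocked a few centimetres aside while the robot is not near it.
It also fails if it takes over 210 s, if anything falls off the work surface, if the arm or the gripper's body presses on something with over 40 N, if the wrist force passes 120 N, or if a joint passes its speed limit or range.

## Working session

There is one attempt and no reset: what is moved stays moved. The work goes in short steps, Python scripts to look and compute and a tool call to move; the robot and the scene stay as the last step left them, time stands still between calls to the robot, and variables do not carry over. Pictures are saved under pics/ and viewed, at most 17 in all, crops included, and the job is handed in when it is done.

Besides the shell and the picture viewer there is one more tool, called after "Call:" as name(argument=value, ...) on one line, values as JSON. arm_command: Moves the arm, as the interface text tells. Shifts and turns lie within -1 to 1; 1 stands for 0.2 m of shift or pi rad of turn. Its arguments: {"type":"object","properties":{"increments":{"type":"array","items":{"type":"array","items":{"type":"number","minimum":-1,"maximum":1}}},"fingers":{"type":"number"},"force":{"type":"number"}},"required":["increments"]}

```bash
mkdir -p pics
cat > h.py <<'E'
import numpy as np, cv2, pickle
from plant import *
from scipy.spatial.transform import Rotation as R
def cam(n,save=None):
    c=read_camera(n)
    pickle.dump(c,open(f'{n}.pkl','wb'))
    if save: cv2.imwrite(f'pics/{save}.png',c['image'][:,:,::-1])
    return c
def ray(c,u,v):
    K=np.array([[c['fx'],0,c['cx']],[0,c['fy'],c['cy']],[0,0,1.]])
    x,y=(u-c['cx'])/c['fx'],(v-c['cy'])/c['fy']
    rd=np.hypot(x,y); r=rd
    for _ in range(30): r=rd/(1+c['k1']*r*r)
    s=r/rd if rd>0 else 1
    d=c['T'][:3,:3]@np.array([x*s,y*s,1]); return c['T'][:3,3],d
def onz(c,u,v,z):
    o,d=ray(c,u,v); return o+d*(z-o[2])/d[2]
def proj(c,p):
    q=np.linalg.inv(c['T'])@np.append(p,1); x,y=q[0]/q[2],q[1]/q[2]
    s=1+c['k1']*(x*x+y*y); return c['fx']*x*s+c['cx'],c['fy']*y*s+c['cy']
def go(p,yaw=None):
    """shift and turn (units) from present pose to world TCP p, pointing down with tool-y yaw (mod pi)"""
    s=read_state(); Rc=R.from_rotvec(s['orientation'])
    sh=Rc.inv().apply(np.array(p)-s['tool_pos'])/0.2
    out=[sh.round(3)]
    if yaw is not None:
        best=None
        for k in (0,1):
            a=yaw+k*np.pi; Y=np.array([np.cos(a),np.sin(a),0]);Z=np.array([0,0,-1.])
            Rt=R.from_matrix(np.c_[np.cross(Y,Z),Y,Z]); t=(Rc.inv()*Rt).as_rotvec()/np.pi
            out.append(t.round(3))
    print(*out); return out
E
python3 - <<'E'
from h import *
s=read_state(); print(s)
for n in('top','side','wrist'):
    c=cam(n,n+'0'); print(n,c['fx'],c['cx'],c['cy'],c['k1'],c['T'].round(3).tolist())
E
```

```text
{'t': 0.0, 'q': array([-1.19239118e+00,  1.31101238e-01,  1.48927822e+00, -1.79713088e-05,
        1.52296115e+00, -8.54051923e-02]), 'dq': array([ 0.00024699,  0.00065451,  0.00054884, -0.00026254, -0.00154801,
        0.00173627]), 'joint_torque': array([ 1.21244830e-03, -5.59828556e+01, -4.91757953e+01,  7.69003015e-02,
        3.53001512e-02, -1.02011438e-04]), 'tool_pos': array([ 0.26834519, -0.53639327,  0.40372351]), 'orientation': array([-3.05581240e+00, -7.21643362e-01,  4.28464304e-04]), 'force': array([0.55754993, 0.22482123, 0.32987825]), 'wrist_torque': array([ 0.00357638, -0.01638545,  0.04163333]), 'gripper_force': 0.0, 'opening': 0.09277589722413139}
top 468.50852980263784 271.3354902272026 210.80372171835998 -0.08661565445412876 [[0.028, -0.983, 0.184, 0.236], [-0.999, -0.03, -0.012, -0.039], [0.017, -0.183, -0.983, 1.672], [0.0, 0.0, 0.0, 1.0]]
side 508.8839967633629 279.6331856910877 197.3226348308816 -0.09415622931315189 [[0.726, 0.416, -0.548, 1.398], [0.688, -0.424, 0.59, -0.933], [0.013, -0.805, -0.593, 0.972], [0.0, 0.0, 0.0, 1.0]]
wrist 318.0903293468491 275.9594048440203 212.42783278371564 -0.020761055358164103 [[0.448, -0.86, -0.245, 0.336], [-0.894, -0.431, -0.121, -0.501], [-0.001, 0.273, -0.962, 0.385], [0.0, 0.0, 0.0, 1.0]]
```

View pics/top0.png

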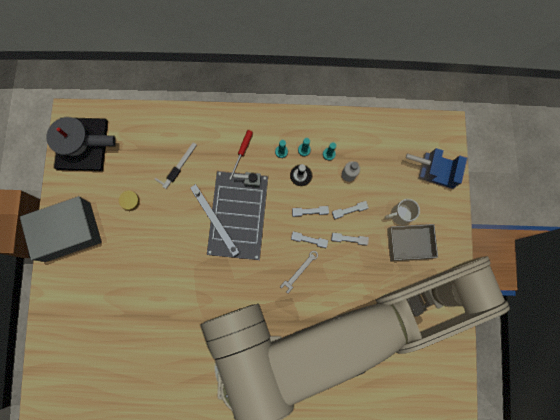

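View pics/side0.png

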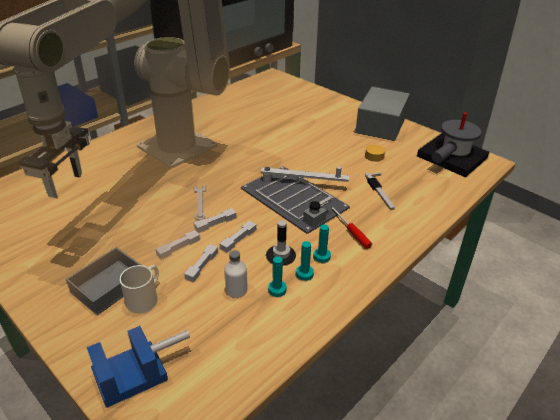

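The top view shows the carrier near (238,215) with its pin at (235,252), the bar's free end at (196,189) and the stop block at (252,179). The tool on its pad is at (301,173), and there are four specimens around (330,225). Next I'll zoom in.

Run:
```python
from h import *
c=pickle.load(open('top.pkl','rb'))
im=c['image'][120:300,170:400,::-1]
cv2.imwrite('pics/topz.png',cv2.resize(im,None,fx=3.3,fy=3.3,interpolation=cv2.INTER_CUBIC))
for n,u,v,z in [('pad',301,174,.005),('pin',235,252,.046),('post?',196,190,.046),('cap',254,179,.07)]: print(n,onz(c,u,v,z).round(3))
```

```text
pad [ 0.689 -0.164  0.005]
pin [0.391 0.064 0.046]
post? [0.607 0.212 0.046]
cap [0.648 0.006 0.07 ]
```

View pics/topz.png

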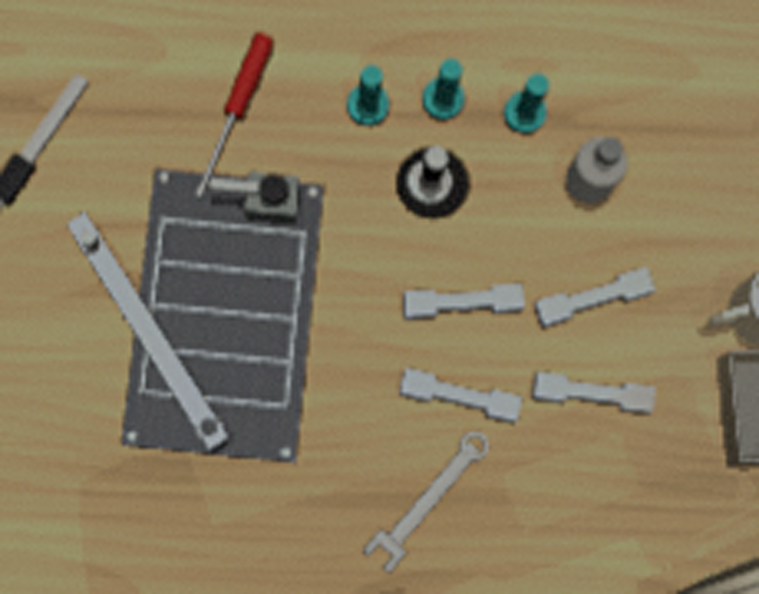

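```bash
cat >> h.py <<'E'
def specs(c,z=0.022,roi=None,lo=135,minA=60):
    hsv=cv2.cvtColor(c['image'],cv2.COLOR_RGB2HSV)
    m=((hsv[...,1]<60)&(hsv[...,2]>lo)).astype(np.uint8)
    if roi: 
        k=np.zeros_like(m); k[roi[0]:roi[1],roi[2]:roi[3]]=1; m&=k
    out=[]
    for k in cv2.findContours(m,cv2.RETR_EXTERNAL,cv2.CHAIN_APPROX_NONE)[0]:
        if cv2.contourArea(k)<minA: continue
        w=np.array([onz(c,*p,z)[:2] for p in k[:,0].astype(float)],np.float32)
        (x,y),(a,b),t=cv2.minAreaRect(w*1000)
        if a<b: t+=90
        out.append((k[:,0].mean(0).round(0),round(x/1000,4),round(y/1000,4),round(max(a,b)),round(min(a,b)),round(((t+360)%180),1)))
    return out
E
python3 - <<'E'
from h import *
c=pickle.load(open('top.pkl','rb'))
for o in specs(c,roi=(195,260,285,372)): print(o)
P=lambda a,b,z:onz(c,a/3.3+170,b/3.3+120,z)
K=[P(a,b,.008)[:2] for a,b in[(158,170),(323,185),(296,460),(122,445)]]
K=np.array(K);print('carrier',K.round(3),K.mean(0),'yaw',[np.degrees(np.arctan2(*(d[::-1]))) for d in (K[0]-K[3],K[1]-K[2])])
for n,a,b,z in [('pin',208,427,.046),('posttop',89,245,.081),('postbase',93,237,.046),('cap',274,190,.07),('pad',433,181,.005),('tooltop',435,157,.115),('oiltop',608,152,.13),('freeend',82,222,.046),('blk',272,195,.046)]: print(n,P(a,b,z).round(3))
E
```

```text
(array([350., 238.]), 0.4546, -0.3423, 129, 27, 84.2)
(array([309., 239.]), 0.4468, -0.1975, 128, 27, 77.5)
(array([310., 210.]), 0.5509, -0.1985, 130, 27, 95.8)
(array([350., 209.]), 0.5607, -0.3428, 129, 27, 108.9)
carrier [[ 0.688  0.141]
 [ 0.676 -0.043]
 [ 0.371 -0.023]
 [ 0.381  0.165]] [0.52887216 0.06027351] yaw [np.float64(-4.458293980216996), np.float64(-3.7726077253963983)]
pin [0.399 0.071 0.046]
posttop [0.584 0.202 0.081]
postbase [0.601 0.203 0.046]
cap [0.653 0.01  0.07 ]
pad [ 0.686 -0.165  0.005]
tooltop [ 0.682 -0.159  0.115]
oiltop [ 0.689 -0.338  0.13 ]
freeend [0.617 0.216 0.046]
blk [0.653 0.012 0.046]
```

```bash
cat >> h.py <<'E'
def near(yaw,ref):
    return yaw+np.pi*np.round((ref-yaw)/np.pi)
def pose(p,yaw,tilt=None):
    Y=np.array([np.cos(yaw),np.sin(yaw),0]);Z=np.array([0,0,-1.]); r=R.from_matrix(np.c_[np.cross(Y,Z),Y,Z])
    return np.array(p,float),r
def plan(calls,start=None):
    """calls: list of lists of (x,y,z,yawdeg or None); prints rows per call, chained from the present pose"""
    s=read_state(); p0,r0=(s['tool_pos'],R.from_rotvec(s['orientation'])) if start is None else start
    y=r0.as_matrix()[:,1]; ref=np.arctan2(y[1],y[0])
    for call in calls:
        print('--')
        for w in call:
            if w[3] is not None: ref=near(np.radians(w[3]),ref)
            p,r=pose(w[:3],ref)
            print(np.r_[r0.inv().apply(p-p0)/.2,(r0.inv()*r).as_rotvec()/np.pi].round(3).tolist())
        p0,r0=p,r
CC=np.array([.529,.060]); CY=np.radians(-4.1); PIN=np.array([.399,.0695])
def car(x,y): c,s=np.cos(CY),np.sin(CY); return CC+[c*x-s*y,s*x+c*y]
def arc(a,off,z,side,r=.235):
    """point beside post when bar at angle a(deg world), off mm clockwise(+1)"""
    t=np.radians(a); p=PIN+r*np.array([np.cos(t),np.sin(t)])+side*off*np.array([np.sin(t),-np.cos(t)])
    return (*p,z,a)
E
python3 - <<'E'
from h import *
p=arc(33,.045,.36,1); 
plan([[(.4,-.40,.40,-40)],[(.52,-.25,.40,-10)],[(.6,-.06,.4,20)],[p],[arc(33,.045,.24,1)]])
print('push')
plan([[arc(a,.016,.24,1) for a in (31,36,41,46,51)],[arc(a,.016,.24,1) for a in (56,61,66,71,76)]],start=pose(arc(33,.045,.24,1)[:3],np.radians(33)))
E
```

```text
--
[0.894, -0.316, 0.02, -0.0, -0.0, -0.13]
--
[0.96, -0.022, 0.0, 0.0, 0.0, -0.167]
--
[1.005, 0.229, 0.0, 0.0, 0.0, -0.167]
--
[0.997, 0.473, 0.2, 0.0, 0.0, -0.072]
--
[0.0, 0.0, 0.6, 0.0, 0.0, 0.0]
push
--
[0.104, -0.004, 0.0, 0.0, 0.0, 0.011]
[0.207, 0.003, 0.0, 0.0, 0.0, -0.017]
[0.309, -0.0, 0.0, 0.0, 0.0, -0.044]
[0.411, -0.012, 0.0, 0.0, 0.0, -0.072]
[0.512, -0.033, 0.0, 0.0, 0.0, -0.1]
--
[0.103, 0.003, 0.0, 0.0, 0.0, -0.028]
[0.205, -0.004, 0.0, 0.0, 0.0, -0.056]
[0.307, -0.019, 0.0, 0.0, 0.0, -0.083]
[0.407, -0.043, 0.0, 0.0, 0.0, -0.111]
[0.504, -0.076, 0.0, 0.0, 0.0, -0.139]
```

Call:
arm_command(increments=[[0.894,-0.316,0.02,0,0,-0.13],[0.894,-0.316,0.02,0,0,-0.13],[0.894,-0.316,0.02,0,0,-0.13],[0.894,-0.316,0.02,0,0,-0.13],[0.894,-0.316,0.02,0,0,-0.13]], fingers=1, force=20)

```text
t: 0.78
tool_pos: [0.4001, -0.4, 0.4005]
orientation: [-2.847, -1.328, 0.001]
force: [0.0, -0.9, 0.8]
opening: 0.0477
gripper_force: 0.0
```

Call:
arm_command(increments=[[0.96,-0.022,0,0,0,-0.167],[0.96,-0.022,0,0,0,-0.167],[0.96,-0.022,0,0,0,-0.167],[0.96,-0.022,0,0,0,-0.167],[0.96,-0.022,0,0,0,-0.167]])

```text
t: 1.4
tool_pos: [0.5197, -0.2514, 0.4005]
orientation: [-2.408, -2.018, 0.001]
force: [-0.1, -0.3, -0.0]
opening: 0.0011
gripper_force: 0.0
```

Call:
arm_command(increments=[[1,0.229,0,0,0,-0.167],[1,0.229,0,0,0,-0.167],[1,0.229,0,0,0,-0.167],[1,0.229,0,0,0,-0.167],[1,0.229,0,0,0,-0.167]])

```text
t: 2.02
tool_pos: [0.5998, -0.0624, 0.4005]
orientation: [-1.803, -2.573, 0.001]
force: [-0.2, -0.4, 0.4]
opening: 0.0006
gripper_force: 0.0
```

Call:
arm_command(increments=[[0.997,0.473,0.2,0,0,-0.072],[0.997,0.473,0.2,0,0,-0.072],[0.997,0.473,0.2,0,0,-0.072],[0.997,0.473,0.2,0,0,-0.072],[0.997,0.473,0.2,0,0,-0.072]])

```text
t: 2.65
tool_pos: [0.6203, 0.158, 0.3597]
orientation: [-1.499, -2.76, 0.002]
force: [-0.4, -0.3, -0.0]
opening: 0.0007
gripper_force: 0.0
```

Run:
```python
from h import *
c=cam('wrist','w1'); s=read_state(); print(s['t'],s['tool_pos'],s['opening'],arc(33,.045,.36,1),proj(c,(.5956,.1987,.081)))
```

```text
2.7 [0.62047088 0.15673555 0.36023187] 0.0007117135332108952 (np.float64(0.6205963400428508), np.float64(0.15974999767098727), 0.36, 33) (np.float64(277.8696041767916), np.float64(160.50333392001417))
```

View pics/w1.png

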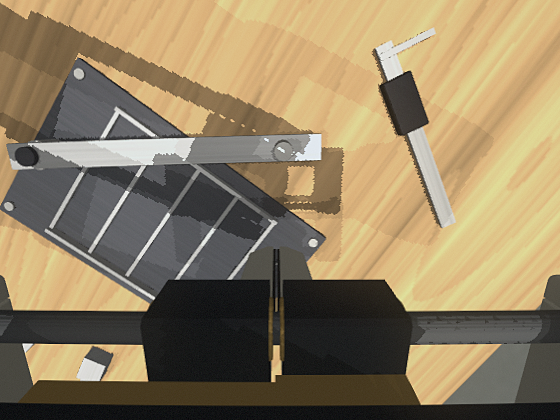

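The wrist view shows the bar horizontal, with the post at (282,150) and the pin at (27,155). The carrier bolts are at (79,73), (8,206) and (313,243), and the post is about where I predicted.

Run:
```python
from h import *
c=pickle.load(open('wrist.pkl','rb'))
for n,u,v,z in [('post',283,149,.081),('pin',27,155,.046),('b-y?',79,73,.008),('b',8,206,.008),('b',313,243,.008),('inner corner',274,223,.013),('inner',117,108,.013),('inner',47,233,.013)]: print(n,onz(c,u,v,z).round(4))
print([car(*k).round(4) for k in ((-94,76),(94,76),(-94,-76))] and [car(x/1000,y/1000).round(4) for x,y in ((-96,78),(96,78),(-96,-78))])
```

```text
post [0.594  0.2086 0.081 ]
pin [0.3996 0.0733 0.046 ]
b-y? [0.3908 0.1576 0.008 ]
b [ 0.3787 -0.0106  0.008 ]
b [0.6835 0.1364 0.008 ]
inner corner [0.6333 0.1337 0.013 ]
inner [0.4389 0.1492 0.013 ]
inner [ 0.4296 -0.0127  0.013 ]
[array([0.4388, 0.1447]), array([0.6303, 0.1309]), array([ 0.4277, -0.0109])]
```

Call:
arm_command(increments=[[0,0,0.3,0,0,0],[0,0,0.6,0,0,0],[0,0,0.6,0,0,0],[0,0,0.6,0,0,0],[0,0,0.6,0,0,0]])

```text
t: 3.32
tool_pos: [0.622, 0.1581, 0.245]
orientation: [1.497, 2.757, 0.006]
force: [1.1, 0.4, -0.3]
opening: 0.0002
gripper_force: 0.0
```

Call:
arm_command(increments=[[0.104,-0.004,0.0,0.0,0.0,0.011],[0.207,0.003,0.0,0.0,0.0,-0.017],[0.309,0,0.0,0.0,0.0,-0.044],[0.411,-0.012,0.0,0.0,0.0,-0.072],[0.512,-0.033,0.0,0.0,0.0,-0.1]])

```text
t: 3.95
tool_pos: [0.5598, 0.2416, 0.2441]
orientation: [1.041, 2.959, 0.005]
force: [1.0, -1.1, -0.1]
opening: 0.0001
gripper_force: 0.6
```

Call:
arm_command(increments=[[0.103,0.003,0.0,0.0,0.0,-0.028],[0.205,-0.004,0.0,0.0,0.0,-0.056],[0.307,-0.019,0.0,0.0,0.0,-0.083],[0.407,-0.043,0.0,0.0,0.0,-0.111],[0.407,-0.043,0.0,0.0,0.0,-0.111]])

```text
t: 4.58
tool_pos: [0.4903, 0.2862, 0.2433]
orientation: [0.515, 3.096, 0.003]
force: [0.3, -0.9, -0.3]
opening: 0.0003
gripper_force: 0.0
```

```bash
sed -i 's/CC=np.array(\[.529,.060\])/CC=np.array([.530,.061])/; s/PIN=np.array(\[.399,.0695\])/PIN=np.array([.400,.071])/' h.py
python3 - <<'E'
from h import *
print(read_state()['force'])
plan([[arc(a,.016,.243,1) for a in (72,74,76,77,78)],[arc(a,.016,.243,1) for a in (79,80,81,82,83)]])
E
```

```text
[ 0.33567718 -0.88360236 -0.26944774]
--
[0.017, 0.012, 0.001, 0.001, 0.001, -0.005]
[0.058, 0.013, 0.001, 0.001, 0.001, -0.016]
[0.099, 0.013, 0.001, 0.001, 0.001, -0.027]
[0.12, 0.013, 0.001, 0.001, 0.001, -0.033]
[0.14, 0.012, 0.001, 0.001, 0.001, -0.038]
--
[0.021, 0.001, 0.0, 0.0, 0.0, -0.006]
[0.041, 0.002, 0.0, 0.0, 0.0, -0.011]
[0.062, 0.003, 0.0, 0.0, 0.0, -0.017]
[0.082, 0.003, 0.0, 0.0, 0.0, -0.022]
[0.103, 0.003, 0.0, 0.0, 0.0, -0.028]
```

Call:
arm_command(increments=[[0.017,0.012,0,0,0,-0.005],[0.058,0.012,0,0,0,-0.016],[0.099,0.012,0,0,0,-0.027],[0.12,0.012,0,0,0,-0.033],[0.14,0.012,0,0,0,-0.038]])

```text
t: 5.2
tool_pos: [0.4641, 0.2966, 0.2406]
orientation: [-0.33, -3.124, 0.001]
force: [0.6, -0.4, 0.2]
opening: 0.0005
gripper_force: 0.5
```

Call:
arm_command(increments=[[0.01,0,0,0,0,0],[0.02,0,0,0,0,-0.006],[0.03,0,0,0,0,-0.006],[0.04,0,0,0,0,-0.011],[0.04,0.0,0,0,0,-0.011]])

```text
t: 5.82
tool_pos: [0.4564, 0.2984, 0.2407]
orientation: [-0.277, -3.129, 0.0]
force: [1.4, 0.5, 1.0]
opening: 0.0001
gripper_force: 0.0
```

Run:
```python
from h import *
c=cam('wrist','w2');s=read_state(); print(s['tool_pos'],s['force'])
```

```text
[0.45642882 0.29832172 0.240648  ] [ 0.80812847 -0.60285475 -0.00660432]
```

View pics/w2.png

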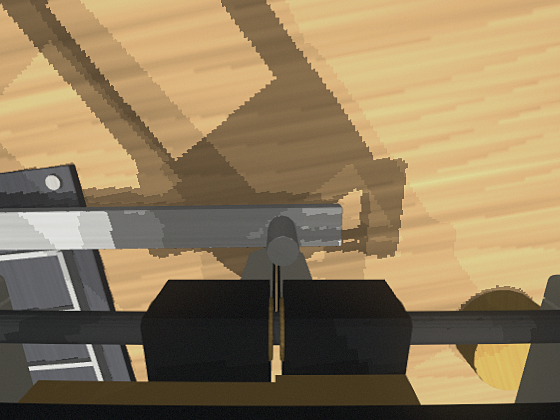

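The post at (283,240) is touching the fingers. I'll keep pushing to the stop.

Call:
arm_command(increments=[[0.01,0,0,0,0,0],[0.02,0,0,0,0,-0.005],[0.025,0,0,0,0,-0.005],[0.03,0,0,0,0,-0.008],[0.03,0.0,0,0,0,-0.008]])

```text
t: 6.5
tool_pos: [0.4532, 0.2988, 0.241]
orientation: [0.239, 3.125, 0.001]
force: [21.1, -1.4, -14.2]
opening: 0.0009
gripper_force: 10.2
```

Call:
arm_command(increments=[[0.01,0,0,0,0,0],[0.015,0,0,0,0,0],[0.02,0,0,0,0,0],[0.02,0,0,0,0,0],[0.02,0.0,0,0,0,0]])

```text
t: 7.12
tool_pos: [0.4517, 0.2988, 0.2412]
orientation: [0.24, 3.118, 0.003]
force: [37.9, -2.1, -27.4]
opening: 0.0004
gripper_force: 18.9
```

Call:
arm_command(increments=[[0.01,0,0,0,0,0],[0.015,0,0,0,0,0],[0.02,0,0,0,0,0],[0.02,0,0,0,0,0],[0.02,0.0,0,0,0,0]])

```text
t: 7.75
tool_pos: [0.4501, 0.2988, 0.2414]
orientation: [0.241, 3.111, 0.004]
force: [56.5, -3.0, -41.0]
opening: 0.0007
gripper_force: 27.8
```

Call:
arm_command(increments=[[-0.1,0,0,0,0,0],[-0.2,0,0,0,0,0],[-0.2,0,-0.4,0,0,0],[-0.2,0,-0.8,0,0,0],[-0.2,0,-0.8,0,0,0]], fingers=0)

```text
t: 8.38
tool_pos: [0.4827, 0.2947, 0.4048]
orientation: [0.238, 3.129, 0.004]
force: [-0.3, -0.4, -0.6]
opening: 0.0442
gripper_force: 0.0
```

Run:
```python
from h import *
print(read_state()['tool_pos'])
plan([[(.49,.15,.39,45)],[(.5,-.03,.39,15)],[(.5,-.2,.39,0)],[(.5,-.33,.38,0)]])
```

```text
[0.48268605 0.29471642 0.40483796]
--
[-0.145, -0.71, 0.073, 0.001, 0.001, 0.202]
--
[-0.672, -0.601, 0.0, 0.0, 0.0, 0.167]
--
[-0.821, -0.22, 0.0, 0.0, 0.0, 0.083]
--
[-0.65, 0.0, 0.05, 0.0, 0.0, 0.0]
```

Call:
arm_command(increments=[[-0.145,-0.71,0.073,0,0,0.202],[-0.145,-0.71,0.073,0,0,0.202],[-0.145,-0.71,0.073,0,0,0.202],[-0.145,-0.71,0.073,0,0,0.202],[-0.145,-0.71,0.073,0,0,0.202]])

```text
t: 9.0
tool_pos: [0.4894, 0.1495, 0.3861]
orientation: [-1.204, -2.901, -0.0]
force: [-0.6, 0.8, 0.2]
opening: 0.047
gripper_force: 0.0
```

Call:
arm_command(increments=[[-0.672,-0.601,0,0,0,0.167],[-0.672,-0.601,0,0,0,0.167],[-0.672,-0.601,0,0,0,0.167],[-0.672,-0.601,0,0,0,0.167],[-0.672,-0.601,0,0,0,0.167]])

```text
t: 9.62
tool_pos: [0.4994, -0.0298, 0.3861]
orientation: [-1.912, -2.492, -0.001]
force: [1.0, 0.3, -0.3]
opening: 0.0462
gripper_force: 0.0
```

Call:
arm_command(increments=[[-0.821,-0.22,0,0,0,0.083],[-0.821,-0.22,0,0,0,0.083],[-0.821,-0.22,0,0,0,0.083],[-0.821,-0.22,0,0,0,0.083],[-0.821,-0.22,0,0,0,0.083]])

```text
t: 10.25
tool_pos: [0.4994, -0.1986, 0.3859]
orientation: [-2.219, -2.222, -0.001]
force: [0.2, 0.1, 0.6]
opening: 0.0465
gripper_force: 0.0
```

Call:
arm_command(increments=[[-0.65,0,0.05,0,0,0],[-0.65,0,0.05,0,0,0],[-0.65,0,0.05,0,0,0],[-0.65,0,0.05,0,0,0],[-0.65,0,0.05,0,0,0]], fingers=-0.2)

```text
t: 10.88
tool_pos: [0.4995, -0.3282, 0.3764]
orientation: [-2.22, -2.223, -0.001]
force: [0.1, 0.2, -0.0]
opening: 0.0556
gripper_force: 0.0
```

Run:
```python
from h import *
c=cam('wrist','w3');s=read_state(); print(s['tool_pos'],s['opening'])
for o in specs(c,lo=150,minA=800): print(o)
t=cam('top')
for o in specs(t,roi=(195,260,285,372)): print('top',o)
```

```text
[ 0.49944287 -0.32836269  0.37655073] 0.05585419730030713
(array([490., 222.]), 0.7386, -0.3562, 64, 57, 66.4)
(array([329.,  65.]), 0.5515, -0.2001, 122, 28, 95.8)
(array([225.,  54.]), 0.4483, -0.1896, 106, 28, 77.4)
top (array([341., 249.]), 0.4117, -0.3087, 130, 37, 52.1)
top (array([301., 237.]), 0.4533, -0.1703, 72, 26, 77.5)
top (array([310., 210.]), 0.551, -0.1992, 128, 27, 95.8)
top (array([338., 218.]), 0.5247, -0.2996, 227, 14, 141.5)
top (array([333., 217.]), 0.5315, -0.2767, 216, 18, 141.9)
```

View pics/w3.png

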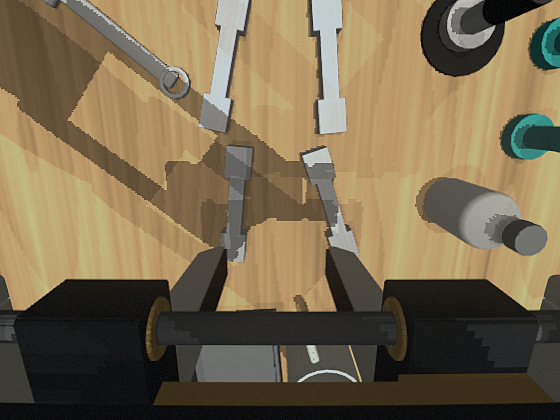

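The wrist view shows specimens at (330,65) and (225,65), and two nearer ones at (240,200) and (328,200). The positions agree with the top view. Picking the first one.

```bash
cat > pp.py <<'E'
from h import *
def pick(x,y,a):  plan([[(x,y,.29,a-90)],[(x,y,.195,a-90)]])
def place(bx):
    s=read_state(); p=car(bx,0); q=s['tool_pos']
    m=(p+q[:2])/2
    plan([[(q[0],q[1],.30,None)],[(*m,.30,None)],[(*p,.30,-4.1)],[(*p,.203,-4.1)]])
E
python3 -c "
from pp import *
pick(.551,-.199,95.8)"
```

```text
--
[0.648, 0.259, 0.433, 0.0, 0.0, -0.032]
--
[0.0, 0.0, 0.475, 0.0, 0.0, 0.0]
```

Call:
arm_command(increments=[[0.648,0.259,0.433,0,0,-0.032],[0.648,0.259,0.433,0,0,-0.032],[0.648,0.259,0.433,0,0,-0.032],[0.648,0.259,0.433,0,0,-0.032],[0.648,0.259,0.433,0,0,-0.032]])

```text
t: 11.6
tool_pos: [0.551, -0.2005, 0.2904]
orientation: [2.106, 2.33, -0.0]
force: [0.9, -0.3, 0.3]
opening: 0.0559
gripper_force: 0.0
```

```bash
python3 -c "
from pp import *
print(read_state()['tool_pos']);plan([[(.551,-.199,.195,5.8)]])"
```

```text
[ 0.55097328 -0.20051167  0.29040614]
--
[0.008, 0.001, 0.477, 0.0, 0.0, -0.0]
```

Call:
arm_command(increments=[[0.008,0,0.25,0,0,0],[0.008,0,0.42,0,0,0],[0.008,0,0.477,0,0,0],[0.008,0,0.477,0,0,0],[0.008,0,0.477,0,0,0]])

```text
t: 12.22
tool_pos: [0.5515, -0.1999, 0.1964]
orientation: [2.107, 2.326, 0.002]
force: [0.6, -0.4, 0.6]
opening: 0.0557
gripper_force: 0.0
```

Call:
arm_command(increments=[[0,0,0,0,0,0],[0,0,0,0,0,0],[0,0,0,0,0,0],[0,0,0,0,0,0],[0,0,0,0,0,0]], fingers=1, force=25)

```text
t: 12.85
tool_pos: [0.5507, -0.1991, 0.1942]
orientation: [2.108, 2.329, 0.0]
force: [-0.4, 0.2, 0.3]
opening: 0.0157
gripper_force: 25.0
```

Call:
arm_command(increments=[[0,0,-0.05,0,0,0],[0,0,-0.2,0,0,0],[0,0,-0.5,0,0,0],[0,0,-0.525,0,0,0],[0,0,-0.525,0,0,0]])

```text
t: 13.48
tool_pos: [0.5507, -0.1991, 0.2998]
orientation: [2.108, 2.328, 0.001]
force: [0.3, 0.1, -2.9]
opening: 0.0162
gripper_force: 25.0
```

```bash
python3 -c "
from pp import *
place(.072)"
```

```text
--
[-0.0, 0.0, -0.001, 0.0, 0.0, -0.0]
--
[0.622, 0.19, 0.0, 0.0, 0.0, 0.0]
--
[0.622, 0.19, 0.0, 0.0, 0.0, 0.054]
--
[0.0, 0.0, 0.485, 0.0, 0.0, 0.0]
```

Call:
arm_command(increments=[[0.3,0.09,0,0,0,0],[0.622,0.19,0,0,0,0],[0.622,0.19,0,0,0,0],[0.622,0.19,0,0,0,0],[0.622,0.19,0,0,0,0]])

```text
t: 14.1
tool_pos: [0.5756, -0.0727, 0.2982]
orientation: [-2.109, -2.327, 0.002]
force: [-0.3, -0.5, -2.4]
opening: 0.0159
gripper_force: 25.0
```

Call:
arm_command(increments=[[0.3,0.09,0,0,0,0.027],[0.622,0.19,0,0,0,0.054],[0.622,0.19,0,0,0,0.054],[0.622,0.19,0,0,0,0.054],[0.622,0.19,0,0,0,0.054]])

```text
t: 14.72
tool_pos: [0.6015, 0.0541, 0.2989]
orientation: [2.3, 2.14, -0.001]
force: [-0.3, -1.0, -1.8]
opening: 0.0155
gripper_force: 25.0
```

```bash
python3 -c "
from pp import *
print(read_state()['tool_pos']);plan([[(*car(.072,0),.204,-4.1)]])
cam('wrist','w4')"
```

```text
[0.60146109 0.05411226 0.29889458]
--
[0.009, 0.001, 0.474, -0.0, 0.0, -0.0]
```

View pics/w4.png

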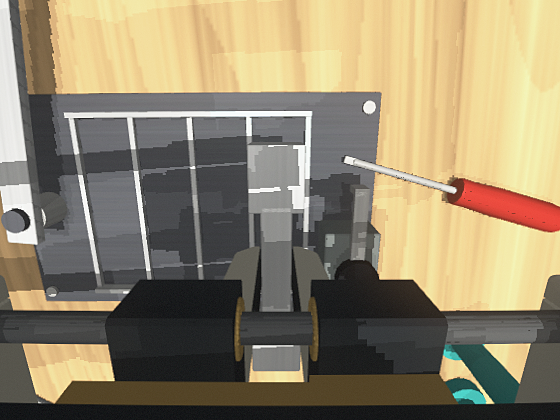

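The wrist view shows the held specimen over the far-x bay. The ribs' +y ends are at u = 70, 131, 189, 249 and 309, v ≈ 117, which lets me check the carrier pose.

```bash
python3 -c "
from h import *
c=pickle.load(open('wrist.pkl','rb'))
for u,x in zip((70,131,189,249,309),(-96,-48,0,48,96)): print(onz(c,u,117,.014)[:2].round(4),car(x/1000,.076).round(4))"
```

```text
[0.4407 0.1477] [0.4397 0.1437]
[0.4903 0.1438] [0.4876 0.1402]
[0.537  0.1403] [0.5354 0.1368]
[0.5851 0.1367] [0.5833 0.1334]
[0.633  0.1333] [0.6312 0.1299]
```

Call:
arm_command(increments=[[0.009,0,0.2,0,0,0],[0.009,0,0.38,0,0,0],[0.009,0,0.45,0,0,0],[0.009,0,0.475,0,0,0],[0.009,0,0.475,0,0,0]])

```text
t: 15.4
tool_pos: [0.6023, 0.0575, 0.2053]
orientation: [2.298, 2.141, 0.002]
force: [-0.5, 0.9, -2.0]
opening: 0.0156
gripper_force: 25.0
```

Call:
arm_command(increments=[[0.003,0.006,0.01,0,0,0],[0.003,0.006,0.01,0,0,0],[0.003,0.006,0.01,0,0,0],[0.003,0.006,0.01,0,0,0],[0.003,0.006,0.01,0,0,0]])

```text
t: 16.02
tool_pos: [0.6029, 0.0584, 0.2022]
orientation: [-2.298, -2.142, -0.0]
force: [-0.2, 1.0, -2.3]
opening: 0.0156
gripper_force: 25.0
```

Call:
arm_command(increments=[[0,0,0,0,0,0],[0,0,0,0,0,0],[0,0,-0.02,0,0,0],[0,0,-0.3,0,0,0],[0,0,-0.5,0,0,0]], fingers=0.36)

```text
t: 16.65
tool_pos: [0.6032, 0.0583, 0.3045]
orientation: [2.297, 2.141, 0.002]
force: [0.3, 0.3, -0.0]
opening: 0.03
gripper_force: 0.0
```

```bash
sed -i 's/CC=np.array(\[.530,.061\])/CC=np.array([.5315,.0625])/' h.py
python3 - <<'E'
from h import *
print(read_state()['tool_pos'],read_state()['opening'])
plan([[(.58,-.02,.32,0)],[(.57,-.2,.35,10)],[(.5607,-.38,.35,18.9)]])
E
```

```text
[0.60315469 0.05830745 0.30450059] 0.029953111959523764
--
[-0.399, -0.088, -0.078, 0.0, -0.0, -0.022]
--
[-0.9, -0.05, -0.15, 0.0, 0.0, -0.056]
--
[-0.878, -0.202, 0.0, 0.0, 0.0, -0.049]
```

Call:
arm_command(increments=[[-0.4,-0.09,-0.08,0,0,-0.022],[-0.4,-0.09,-0.08,0,0,-0.022],[-0.4,-0.09,-0.08,0,0,-0.022],[-0.4,-0.09,-0.08,0,0,-0.022],[-0.4,-0.09,-0.08,0,0,-0.022]], fingers=-0.2)

```text
t: 17.27
tool_pos: [0.5794, -0.0192, 0.3174]
orientation: [-2.221, -2.22, 0.001]
force: [-0.3, 0.9, -0.8]
opening: 0.056
gripper_force: 0.0
```

Call:
arm_command(increments=[[-0.9,-0.05,-0.15,0,0,-0.056],[-0.9,-0.05,-0.15,0,0,-0.056],[-0.9,-0.05,-0.15,0,0,-0.056],[-0.9,-0.05,-0.15,0,0,-0.056],[-0.9,-0.05,-0.15,0,0,-0.056]])

```text
t: 17.9
tool_pos: [0.5693, -0.1995, 0.3474]
orientation: [-2.018, -2.406, -0.0]
force: [-0.2, 0.7, 0.3]
opening: 0.056
gripper_force: 0.0
```

Call:
arm_command(increments=[[-1,-0.1,0,0,0,-0.049],[-1,-0.1,0,0,0,-0.049],[-1,-0.1,0,0,0,-0.049],[-1,-0.1,0,0,0,-0.049],[-1,-0.1,0,0,0,-0.049]])

```text
t: 18.52
tool_pos: [0.5848, -0.3996, 0.347]
orientation: [-1.826, -2.554, -0.001]
force: [0.1, 0.6, -0.0]
opening: 0.0559
gripper_force: 0.0
```

Run:
```python
from h import *
c=cam('wrist','w5');print(read_state()['tool_pos'])
for lo in(90,120,150):
  for o in specs(c,lo=lo,minA=800): print(lo,o)
t=cam('top')
for o in specs(t,roi=(195,260,285,372)): print('top',o)
for x,y in((.5607,-.3428),(.447,-.198),(.4546,-.3423)): print(proj(c,(x,y,.022)))
```

```text
[ 0.58498197 -0.3987473   0.3473752 ]
90 (array([102., 258.]), 0.4324, -0.523, 124, 47, 4.9)
90 (array([469., 210.]), 0.7703, -0.3438, 39, 38, 110.0)
90 (array([423., 183.]), 0.7115, -0.3385, 89, 67, 174.6)
90 (array([273., 125.]), 0.5584, -0.336, 120, 27, 109.4)
90 (array([163.,  94.]), 0.4542, -0.3394, 130, 28, 84.3)
120 (array([113., 265.]), 0.448, -0.5222, 84, 38, 5.4)
120 (array([431., 193.]), 0.7254, -0.3398, 67, 61, 85.4)
120 (array([272., 125.]), 0.555, -0.3267, 100, 27, 108.9)
120 (array([163.,  95.]), 0.4543, -0.3394, 129, 28, 84.4)
150 (array([432., 195.]), 0.7275, -0.339, 65, 57, 85.4)
150 (array([272.,  94.]), 0.5486, -0.308, 60, 27, 108.9)
150 (array([164.,  90.]), 0.4549, -0.3337, 118, 28, 84.6)
top (array([302., 237.]), 0.4526, -0.1733, 78, 26, 77.5)
top (array([340., 242.]), 0.4521, -0.294, 221, 147, 91.5)
top (array([364., 212.]), 0.5506, -0.3928, 90, 35, 48.9)
(np.float64(271.34281912254573), np.float64(140.2765603512091))
(np.float64(195.2369335897829), np.float64(-79.25527397131464))
(np.float64(161.55199225404476), np.float64(101.57212539941516))
```

```bash
python3 -c "
from pp import *
pick(.560,-.341,108.9)
p0=pose((.560,-.341,.195),np.radians(18.9));q=car(.024,0);print('place')
plan([[(.56,-.341,.30,18.9)],[(.565,-.2,.30,10)],[(.56,-.07,.30,0)],[(*q,.30,-4.1)],[(*q,.203,-4.1)]],start=p0)"
```

```text
--
[0.311, -0.025, 0.289, -0.0, -0.0, 0.0]
--
[0.0, 0.0, 0.475, 0.0, 0.0, 0.0]
place
--
[0.0, 0.0, -0.525, 0.0, 0.0, 0.0]
--
[0.659, 0.252, 0.0, 0.0, 0.0, 0.049]
--
[0.644, 0.088, 0.0, 0.0, 0.0, 0.056]
--
[0.654, -0.023, 0.0, 0.0, 0.0, 0.023]
--
[0.0, 0.0, 0.485, 0.0, 0.0, 0.0]
```

Call:
arm_command(increments=[[0.311,-0.025,0.289,0,0,0],[0.311,-0.025,0.289,0,0,0],[0.311,-0.025,0.289,0,0,0],[0.311,-0.025,0.289,0,0,0],[0.311,-0.025,0.289,0,0,0]])

```text
t: 19.25
tool_pos: [0.5603, -0.3441, 0.2924]
orientation: [1.826, 2.552, -0.0]
force: [-0.9, 0.3, 0.5]
opening: 0.0558
gripper_force: 0.0
```

Call:
arm_command(increments=[[0,0,0.25,0,0,0],[0,0,0.42,0,0,0],[0,0,0.475,0,0,0],[0,0,0.475,0,0,0],[0,0,0.475,0,0,0]])

```text
t: 19.88
tool_pos: [0.5603, -0.3442, 0.1977]
orientation: [1.826, 2.552, -0.0]
force: [-0.0, 0.4, 0.8]
opening: 0.0557
gripper_force: 0.0
```

Call:
arm_command(increments=[[0,0,0,0,0,0],[0,0,0,0,0,0],[0,0,0,0,0,0],[0,0,0,0,0,0],[0,0,0,0,0,0]], fingers=1)

```text
t: 20.5
tool_pos: [0.5595, -0.3434, 0.1954]
orientation: [1.828, 2.555, 0.0]
force: [-0.6, 0.4, -0.3]
opening: 0.0156
gripper_force: 25.0
```

Call:
arm_command(increments=[[0,0,-0.05,0,0,0],[0,0,-0.2,0,0,0],[0,0,-0.5,0,0,0],[0,0,-0.525,0,0,0],[0,0,-0.525,0,0,0]])

```text
t: 21.12
tool_pos: [0.5595, -0.3435, 0.3011]
orientation: [1.827, 2.554, -0.0]
force: [-0.4, 1.4, -2.4]
opening: 0.0155
gripper_force: 25.0
```

Call:
arm_command(increments=[[0.3,0.12,0,0,0,0.02],[0.66,0.25,0,0,0,0.049],[0.66,0.25,0,0,0,0.049],[0.66,0.25,0,0,0,0.049],[0.66,0.25,0,0,0,0.049]])

```text
t: 21.75
tool_pos: [0.5639, -0.2035, 0.2996]
orientation: [-2.019, -2.406, 0.001]
force: [-0.4, -0.4, -1.6]
opening: 0.0162
gripper_force: 25.0
```

Call:
arm_command(increments=[[0.3,0.04,0,0,0,0.02],[0.645,0.088,0,0,0,0.056],[0.645,0.088,0,0,0,0.056],[0.645,0.088,0,0,0,0.056],[0.645,0.088,0,0,0,0.056]])

```text
t: 22.38
tool_pos: [0.5592, -0.0741, 0.3003]
orientation: [2.224, 2.218, -0.001]
force: [-0.3, -0.4, -1.9]
opening: 0.0159
gripper_force: 25.0
```

Call:
arm_command(increments=[[0.3,-0.01,0,0,0,0.01],[0.655,-0.023,0,0,0,0.023],[0.655,-0.023,0,0,0,0.023],[0.655,-0.023,0,0,0,0.023],[0.655,-0.023,0,0,0,0.023]])

```text
t: 23.0
tool_pos: [0.5549, 0.057, 0.3003]
orientation: [2.303, 2.136, -0.001]
force: [0.0, -0.8, -2.4]
opening: 0.0154
gripper_force: 25.0
```

```bash
python3 -c "
from pp import *
print(read_state()['tool_pos']);plan([[(*car(.024,0),.203,-4.1)]])
cam('wrist','w6')"
```

```text
[0.55489536 0.05702767 0.30028876]
--
[0.019, 0.001, 0.486, 0.0, 0.0, -0.001]
```

View pics/w6.png

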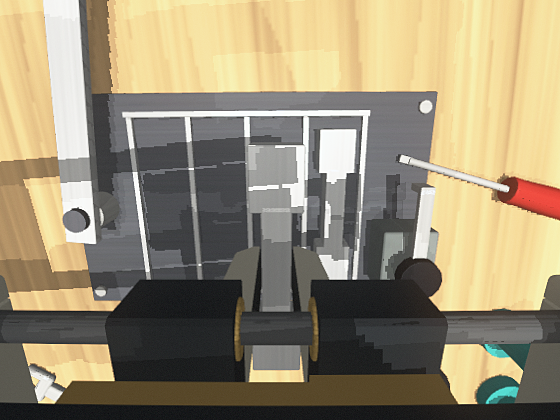

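The first specimen lies flat in its bay at (337,190), and the second is held over the next bay.

Call:
arm_command(increments=[[0.019,0,0.2,0,0,0],[0.019,0,0.38,0,0,0],[0.019,0,0.45,0,0,0],[0.019,0,0.48,0,0,0],[0.019,0,0.484,0,0,0]])

```text
t: 23.68
tool_pos: [0.5555, 0.0622, 0.2045]
orientation: [2.301, 2.137, 0.002]
force: [0.9, 0.4, -0.7]
opening: 0.0159
gripper_force: 25.0
```

Call:
arm_command(increments=[[0,0,0,0,0,0],[0,0,0,0,0,0],[0,0,0,0,0,0],[0,0,0,0,0,0],[0,0,0,0,0,0]])

```text
t: 24.3
tool_pos: [0.5548, 0.0626, 0.2036]
orientation: [2.301, 2.138, -0.0]
force: [-0.1, 0.1, -1.6]
opening: 0.0157
gripper_force: 25.0
```

Call:
arm_command(increments=[[0,0,0,0,0,0],[0,0,0,0,0,0],[0,0,-0.02,0,0,0],[0,0,-0.3,0,0,0],[0,0,-0.5,0,0,0]], fingers=0.36)

```text
t: 24.92
tool_pos: [0.5551, 0.0626, 0.3058]
orientation: [2.301, 2.138, 0.002]
force: [0.5, -0.2, 0.9]
opening: 0.0298
gripper_force: 0.0
```

Run:
```python
from h import *
print(read_state()['tool_pos'],read_state()['opening'])
plan([[(.53,-.02,.32,-5)],[(.47,-.16,.35,-10)],[(.43,-.29,.35,-12.5)]])
```

```text
[0.55505742 0.06257571 0.30580418] 0.02982755170557186
--
[-0.421, -0.095, -0.071, 0.0, -0.0, 0.004]
--
[-0.723, -0.238, -0.15, 0.0, 0.0, 0.028]
--
[-0.675, -0.084, 0.0, 0.0, 0.0, 0.014]
```

Call:
arm_command(increments=[[-0.42,-0.095,-0.07,0,0,0.004],[-0.42,-0.095,-0.07,0,0,0.004],[-0.42,-0.095,-0.07,0,0,0.004],[-0.42,-0.095,-0.07,0,0,0.004],[-0.42,-0.095,-0.07,0,0,0.004]], fingers=-0.2)

```text
t: 25.55
tool_pos: [0.5299, -0.019, 0.3172]
orientation: [-2.313, -2.125, 0.0]
force: [0.2, -0.8, 1.2]
opening: 0.0557
gripper_force: 0.0
```

Call:
arm_command(increments=[[-0.72,-0.24,-0.15,0,0,0.028],[-0.72,-0.24,-0.15,0,0,0.028],[-0.72,-0.24,-0.15,0,0,0.028],[-0.72,-0.24,-0.15,0,0,0.028],[-0.72,-0.24,-0.15,0,0,0.028]])

```text
t: 26.18
tool_pos: [0.4699, -0.1582, 0.3471]
orientation: [-2.405, -2.02, -0.0]
force: [-0.3, -0.0, 0.1]
opening: 0.056
gripper_force: 0.0
```

Call:
arm_command(increments=[[-0.675,-0.084,0,0,0,0.014],[-0.675,-0.084,0,0,0,0.014],[-0.675,-0.084,0,0,0,0.014],[-0.675,-0.084,0,0,0,0.014],[-0.675,-0.084,0,0,0,0.014]])

```text
t: 26.8
tool_pos: [0.4304, -0.2876, 0.3472]
orientation: [-2.447, -1.968, -0.001]
force: [-0.1, -0.2, -0.2]
opening: 0.056
gripper_force: 0.0
```

Run:
```python
from pp import *
c=cam('wrist','w7');print(read_state()['tool_pos'])
for lo in(90,120,150):
  for o in specs(c,lo=lo,minA=800): print(lo,o)
for x,y in((.447,-.198),(.4546,-.3405)): print(proj(c,(x,y,.022)))
pick(.447,-.198,77.5)
p0=pose((.447,-.198,.195),np.radians(-12.5));q=car(-.024,0);print('place')
plan([[(.447,-.198,.30,-12.5)],[(.47,-.07,.30,-8)],[(*q,.30,-4.1)],[(*q,.203,-4.1)]],start=p0)
```

```text
[ 0.43041001 -0.28761706  0.34732214]
90 (array([310., 242.]), 0.4545, -0.3396, 130, 29, 84.1)
90 (array([140.,  91.]), 0.3414, -0.1661, 170, 36, 140.7)
90 (array([273.,  98.]), 0.4472, -0.1943, 129, 28, 77.4)
120 (array([313., 271.]), 0.4519, -0.3664, 76, 28, 84.0)
120 (array([158.,  95.]), 0.345, -0.1617, 170, 21, 139.3)
120 (array([274.,  93.]), 0.4482, -0.1915, 123, 28, 78.0)
150 (array([313., 271.]), 0.4519, -0.3665, 76, 27, 84.1)
150 (array([154.,  92.]), 0.346, -0.1605, 170, 20, 141.0)
150 (array([274.,  93.]), 0.4482, -0.1915, 123, 28, 77.8)
(np.float64(273.64590473404473), np.float64(106.85365656405838))
(np.float64(310.6448742907227), np.float64(246.98272974083682))
--
[0.455, -0.015, 0.287, -0.0, -0.0, 0.001]
--
[0.0, 0.0, 0.475, 0.0, 0.0, 0.0]
place
--
[0.0, 0.0, -0.525, 0.0, 0.0, 0.0]
--
[0.65, -0.026, 0.0, 0.0, 0.0, -0.025]
--
[0.691, 0.093, 0.0, 0.0, 0.0, -0.022]
--
[0.0, 0.0, 0.485, 0.0, 0.0, 0.0]
```

Call:
arm_command(increments=[[0.465,-0.015,0.287,0,0,0],[0.465,-0.015,0.287,0,0,0],[0.465,-0.015,0.287,0,0,0],[0.465,-0.015,0.287,0,0,0],[0.465,-0.015,0.287,0,0,0]])

```text
t: 27.48
tool_pos: [0.4473, -0.1984, 0.2913]
orientation: [2.449, 1.965, 0.001]
force: [-0.4, -0.7, 0.0]
opening: 0.0558
gripper_force: 0.0
```

Call:
arm_command(increments=[[0,0,0.25,0,0,0],[0,0,0.42,0,0,0],[0,0,0.475,0,0,0],[0,0,0.475,0,0,0],[0,0,0.475,0,0,0]])

```text
t: 28.1
tool_pos: [0.4477, -0.1985, 0.197]
orientation: [2.448, 1.965, 0.002]
force: [0.8, -0.1, -0.5]
opening: 0.0559
gripper_force: 0.0
```

Call:
arm_command(increments=[[0,0,0,0,0,0],[0,0,0,0,0,0],[0,0,0,0,0,0],[0,0,0,0,0,0],[0,0,0,0,0,0]], fingers=1)

```text
t: 28.72
tool_pos: [0.4468, -0.1977, 0.1952]
orientation: [-2.45, -1.967, -0.0]
force: [0.2, 0.7, 0.8]
opening: 0.0156
gripper_force: 25.0
```

Call:
arm_command(increments=[[0,0,-0.05,0,0,0],[0,0,-0.2,0,0,0],[0,0,-0.5,0,0,0],[0,0,-0.525,0,0,0],[0,0,-0.525,0,0,0]])

```text
t: 29.35
tool_pos: [0.4469, -0.1978, 0.3005]
orientation: [2.449, 1.966, 0.001]
force: [0.4, -0.1, -2.5]
opening: 0.0159
gripper_force: 25.0
```

Call:
arm_command(increments=[[0.3,-0.012,0,0,0,-0.012],[0.65,-0.026,0,0,0,-0.025],[0.65,-0.026,0,0,0,-0.025],[0.65,-0.026,0,0,0,-0.025],[0.65,-0.026,0,0,0,-0.025]])

```text
t: 29.98
tool_pos: [0.4695, -0.0708, 0.2993]
orientation: [-2.371, -2.059, 0.002]
force: [-0.6, -0.2, -1.3]
opening: 0.0156
gripper_force: 25.0
```

Call:
arm_command(increments=[[0.3,0.04,0,0,0,-0.012],[0.69,0.093,0,0,0,-0.022],[0.69,0.093,0,0,0,-0.022],[0.69,0.093,0,0,0,-0.022],[0.69,0.093,0,0,0,-0.022]])

```text
t: 30.6
tool_pos: [0.5073, 0.0627, 0.2998]
orientation: [2.3, 2.14, -0.001]
force: [-0.1, -0.9, -1.5]
opening: 0.0156
gripper_force: 25.0
```

```bash
python3 -c "
from pp import *
print(read_state()['tool_pos']);plan([[(*car(-.024,0),.203,-4.1)]])"
```

```text
[0.507309   0.06270391 0.29983974]
--
[0.008, 0.001, 0.484, -0.0, 0.0, -0.0]
```

Call:
arm_command(increments=[[0.008,0,0.2,0,0,0],[0.008,0,0.38,0,0,0],[0.008,0,0.45,0,0,0],[0.008,0,0.48,0,0,0],[0.008,0,0.483,0,0,0]])

```text
t: 31.22
tool_pos: [0.5081, 0.0655, 0.2044]
orientation: [2.298, 2.141, 0.001]
force: [0.4, 0.4, -1.7]
opening: 0.0158
gripper_force: 25.0
```

Call:
arm_command(increments=[[0,0,0,0,0,0],[0,0,0,0,0,0],[0,0,0,0,0,0],[0,0,0,0,0,0],[0,0,0,0,0,0]])

```text
t: 31.85
tool_pos: [0.5076, 0.066, 0.2036]
orientation: [2.298, 2.142, 0.0]
force: [-0.8, -0.3, -1.5]
opening: 0.0156
gripper_force: 25.0
```

Call:
arm_command(increments=[[0,0,0,0,0,0],[0,0,0,0,0,0],[0,0,-0.02,0,0,0],[0,0,-0.3,0,0,0],[0,0,-0.5,0,0,0]], fingers=0.36)

```text
t: 32.48
tool_pos: [0.5077, 0.066, 0.3058]
orientation: [2.297, 2.142, 0.001]
force: [0.3, 0.2, -0.1]
opening: 0.0297
gripper_force: 0.0
```

Run:
```python
from h import *
print(read_state()['tool_pos'],read_state()['opening'])
plan([[(.49,-.1,.34,-5)],[(.455,-.27,.35,-5.7)],[(.445,-.42,.35,-5.7)]])
```

```text
[0.50774657 0.06597554 0.3057853 ] 0.029687303119189518
--
[-0.834, -0.03, -0.171, 0.0, -0.0, 0.005]
--
[-0.862, -0.1, -0.05, 0.0, 0.0, 0.004]
--
[-0.751, 0.025, 0.0, 0.0, 0.0, 0.0]
```

Call:
arm_command(increments=[[-0.834,-0.03,-0.17,0,0,0.005],[-0.834,-0.03,-0.17,0,0,0.005],[-0.834,-0.03,-0.17,0,0,0.005],[-0.834,-0.03,-0.17,0,0,0.005],[-0.834,-0.03,-0.17,0,0,0.005]], fingers=-0.2)

```text
t: 33.1
tool_pos: [0.4898, -0.0997, 0.3375]
orientation: [-2.315, -2.123, -0.001]
force: [0.4, 0.0, -0.4]
opening: 0.056
gripper_force: 0.0
```

Call:
arm_command(increments=[[-0.862,-0.1,-0.05,0,0,0.004],[-0.862,-0.1,-0.05,0,0,0.004],[-0.862,-0.1,-0.05,0,0,0.004],[-0.862,-0.1,-0.05,0,0,0.004],[-0.862,-0.1,-0.05,0,0,0.004]])

```text
t: 33.72
tool_pos: [0.4556, -0.2687, 0.3469]
orientation: [-2.326, -2.109, -0.001]
force: [0.4, 1.3, -0.2]
opening: 0.0558
gripper_force: 0.0
```

Call:
arm_command(increments=[[-0.75,0.025,0,0,0,0],[-0.75,0.025,0,0,0,0],[-0.75,0.025,0,0,0,0],[-0.75,0.025,0,0,0,0],[-0.75,0.025,0,0,0,0]])

```text
t: 34.35
tool_pos: [0.4463, -0.4179, 0.3471]
orientation: [-2.325, -2.111, -0.001]
force: [-0.3, 0.2, 0.2]
opening: 0.0553
gripper_force: 0.0
```

Run:
```python
from pp import *
c=cam('wrist','w8');print(read_state()['tool_pos'])
for lo in(90,120,150):
  for o in specs(c,lo=lo,minA=800): print(lo,o)
print(proj(c,(.4546,-.341,.022)))
pick(.4546,-.341,84.2)
p0=pose((.4546,-.341,.195),np.radians(-5.8));q=car(-.072,0);print('place')
plan([[(.4546,-.341,.30,-5.8)],[(.455,-.2,.30,-5)],[(.457,-.06,.30,-4.1)],[(*q,.30,-4.1)],[(*q,.203,-4.1)]],start=p0)
```

```text
[ 0.44626437 -0.41783898  0.34729165]
90 (array([292., 358.]), 0.4484, -0.6004, 102, 46, 3.3)
90 (array([282., 293.]), 0.441, -0.5231, 106, 49, 4.6)
90 (array([278., 113.]), 0.4544, -0.3391, 129, 28, 84.1)
120 (array([277., 109.]), 0.4554, -0.3284, 107, 28, 83.9)
150 (array([278., 102.]), 0.4556, -0.3288, 107, 28, 84.5)
(np.float64(277.6682999022242), np.float64(122.61869533722749))
--
[0.386, 0.005, 0.287, -0.0, -0.0, 0.002]
--
[0.0, 0.0, 0.475, 0.0, 0.0, 0.0]
place
--
[0.0, 0.0, -0.525, 0.0, 0.0, 0.0]
--
[0.702, -0.069, 0.0, 0.0, 0.0, -0.004]
--
[0.698, -0.051, 0.0, 0.0, 0.0, -0.005]
--
[0.638, -0.032, 0.0, 0.0, 0.0, 0.0]
--
[0.0, 0.0, 0.485, 0.0, 0.0, 0.0]
```

Call:
arm_command(increments=[[0.386,0.005,0.287,0,0,0],[0.386,0.005,0.287,0,0,0],[0.386,0.005,0.287,0,0,0],[0.386,0.005,0.287,0,0,0],[0.386,0.005,0.287,0,0,0]])

```text
t: 35.02
tool_pos: [0.4543, -0.3439, 0.2917]
orientation: [2.327, 2.107, 0.0]
force: [0.2, 0.5, 0.1]
opening: 0.0559
gripper_force: 0.0
```

Call:
arm_command(increments=[[0,0,0.25,0,0,0],[0,0,0.42,0,0,0],[0,0,0.475,0,0,0],[0,0,0.475,0,0,0],[0,0,0.475,0,0,0]])

```text
t: 35.65
tool_pos: [0.4547, -0.344, 0.1972]
orientation: [2.326, 2.107, 0.0]
force: [0.2, -0.4, 0.8]
opening: 0.0558
gripper_force: 0.0
```

Call:
arm_command(increments=[[0,0,0,0,0,0],[0,0,0,0,0,0],[0,0,0,0,0,0],[0,0,0,0,0,0],[0,0,0,0,0,0]], fingers=1)

```text
t: 36.28
tool_pos: [0.454, -0.343, 0.1952]
orientation: [2.328, 2.109, 0.0]
force: [0.1, 1.0, 0.4]
opening: 0.016
gripper_force: 25.0
```

Call:
arm_command(increments=[[0,0,-0.05,0,0,0],[0,0,-0.2,0,0,0],[0,0,-0.5,0,0,0],[0,0,-0.525,0,0,0],[0,0,-0.525,0,0,0]])

```text
t: 36.9
tool_pos: [0.454, -0.3431, 0.3008]
orientation: [2.327, 2.108, 0.0]
force: [-0.6, 1.0, -3.4]
opening: 0.0159
gripper_force: 25.0
```

Call:
arm_command(increments=[[0.3,-0.03,0,0,0,-0.002],[0.7,-0.069,0,0,0,-0.004],[0.7,-0.069,0,0,0,-0.004],[0.7,-0.069,0,0,0,-0.004],[0.7,-0.069,0,0,0,-0.004]])

```text
t: 37.52
tool_pos: [0.4539, -0.2033, 0.2996]
orientation: [-2.315, -2.123, 0.001]
force: [-0.3, -0.4, -2.2]
opening: 0.0158
gripper_force: 25.0
```

Call:
arm_command(increments=[[0.3,-0.02,0,0,0,-0.002],[0.7,-0.05,0,0,0,-0.005],[0.7,-0.05,0,0,0,-0.005],[0.7,-0.05,0,0,0,-0.005],[0.7,-0.05,0,0,0,-0.005]])

```text
t: 38.15
tool_pos: [0.4563, -0.0635, 0.3002]
orientation: [2.299, 2.14, -0.001]
force: [-0.2, -0.4, -1.8]
opening: 0.0156
gripper_force: 25.0
```

Call:
arm_command(increments=[[0.3,-0.01,0,0,0,0],[0.638,-0.032,0,0,0,0],[0.638,-0.032,0,0,0,0],[0.638,-0.032,0,0,0,0],[0.638,-0.032,0,0,0,0]])

```text
t: 38.78
tool_pos: [0.4589, 0.064, 0.3]
orientation: [2.3, 2.139, -0.001]
force: [-0.6, 0.3, -1.0]
opening: 0.0159
gripper_force: 25.0
```

```bash
python3 -c "
from pp import *
print(read_state()['tool_pos']);plan([[(*car(-.072,0),.203,-4.1)]])
cam('wrist','w9')"
```

```text
[0.45890022 0.06402295 0.30004731]
--
[0.019, 0.003, 0.485, -0.0, 0.0, -0.0]
```

View pics/w9.png

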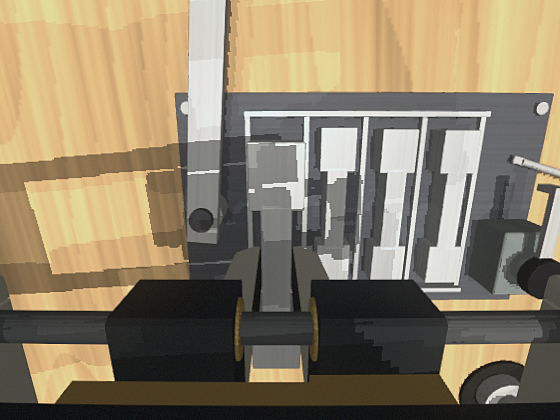

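Three specimens sit in their bays at (338,190), (400,190) and (458,190). The fourth is over the last bay at (276,180), and the bar is open at (207,120).

Call:
arm_command(increments=[[0.01,0.01,0.2,0,0,0],[0.01,0.01,0.38,0,0,0],[0.01,0.01,0.45,0,0,0],[0.01,0.01,0.48,0,0,0],[0.01,0.01,0.483,0,0,0]])

```text
t: 39.45
tool_pos: [0.4613, 0.0672, 0.2043]
orientation: [2.298, 2.141, 0.001]
force: [0.7, -0.1, -2.0]
opening: 0.0158
gripper_force: 25.0
```

Call:
arm_command(increments=[[0,0,0,0,0,0],[0,0,0,0,0,0],[0,0,0,0,0,0],[0,0,0,0,0,0],[0,0,0,0,0,0]])

```text
t: 40.08
tool_pos: [0.4607, 0.0676, 0.2036]
orientation: [-2.298, -2.142, -0.0]
force: [-0.1, -0.4, -2.6]
opening: 0.0156
gripper_force: 25.0
```

Call:
arm_command(increments=[[0,0,0,0,0,0],[0,0,0,0,0,0],[0,0,-0.02,0,0,0],[0,0,-0.3,0,0,0],[0,0,-0.7,0,0,0]], fingers=0.36)

```text
t: 40.7
tool_pos: [0.46, 0.0675, 0.3266]
orientation: [-2.297, -2.141, 0.003]
force: [1.4, -0.2, 0.9]
opening: 0.0299
gripper_force: 0.0
```

Run:
```python
from h import *
print(read_state()['tool_pos'],read_state()['opening'])
plan([[(.43,.2,.40,50)],[arc(80.9,.055,.36,-1)],[arc(80.9,.055,.243,-1)],[arc(a,.016,.243,-1) for a in (84,80,76,72,68)],[arc(a,.016,.243,-1) for a in (63,58,53,48,43)],[arc(a,.016,.243,-1) for a in (38,33,28,23,18)],[arc(a,.016,.243,-1) for a in (14,10,6,3,1)]])
```

```text
[0.46002572 0.06746848 0.32664547] 0.029938427616574028
--
[0.65, -0.197, -0.366, -0.001, -0.0, -0.3]
--
[0.54, 0.276, 0.2, 0.0, 0.0, -0.172]
--
[0.0, 0.0, 0.585, 0.0, 0.0, 0.0]
--
[-0.132, -0.006, 0.0, 0.0, 0.0, -0.017]
[-0.213, 0.001, 0.0, 0.0, 0.0, 0.005]
[-0.296, 0.003, 0.0, 0.0, 0.0, 0.027]
[-0.378, -0.002, 0.0, 0.0, 0.0, 0.049]
[-0.459, -0.012, 0.0, 0.0, 0.0, 0.072]
--
[-0.103, 0.003, 0.0, 0.0, 0.0, 0.028]
[-0.205, -0.004, 0.0, 0.0, 0.0, 0.056]
[-0.307, -0.019, 0.0, 0.0, 0.0, 0.083]
[-0.407, -0.043, 0.0, 0.0, 0.0, 0.111]
[-0.504, -0.076, 0.0, 0.0, 0.0, 0.139]
--
[-0.103, 0.003, 0.0, 0.0, 0.0, 0.028]
[-0.205, -0.004, 0.0, 0.0, 0.0, 0.056]
[-0.307, -0.019, 0.0, 0.0, 0.0, 0.083]
[-0.407, -0.043, 0.0, 0.0, 0.0, 0.111]
[-0.504, -0.076, 0.0, 0.0, 0.0, 0.139]
--
[-0.082, 0.003, 0.0, 0.0, 0.0, 0.022]
[-0.164, -0.0, 0.0, 0.0, 0.0, 0.044]
[-0.246, -0.009, 0.0, 0.0, 0.0, 0.067]
[-0.307, -0.019, 0.0, 0.0, 0.0, 0.083]
[-0.347, -0.028, 0.0, 0.0, 0.0, 0.094]
```

```bash
cat >> h.py <<'E'
def arc2(a,off,z,side=-1,r=.230):
    return (*arc(a,off,z,side,r)[:3],a-90)
E
python3 - <<'E'
from h import *
c=cam('wrist')
cv2.imwrite('pics/w10.png',c['image'][:,:,::-1])
M=lambda p:np.array([[np.cos(CY),np.sin(CY)],[-np.sin(CY),np.cos(CY)]])@(p[:2]-CC)
print(read_state()['tool_pos'],PIN,M(PIN))
plan([[(.40,.2,.36,-9)],[arc2(80.9,.06,.36)],[arc2(80.9,.06,.243)]])
E
```

```text
[0.46285478 0.06767766 0.33701079] [0.4   0.071] [-0.13177119 -0.00092367]
--
[0.638, -0.359, -0.118, 0.003, -0.001, 0.028]
--
[0.513, -0.197, 0.0, 0.0, 0.0, 0.001]
--
[0.0, 0.0, 0.585, 0.0, 0.0, 0.0]
```

View pics/w10.png

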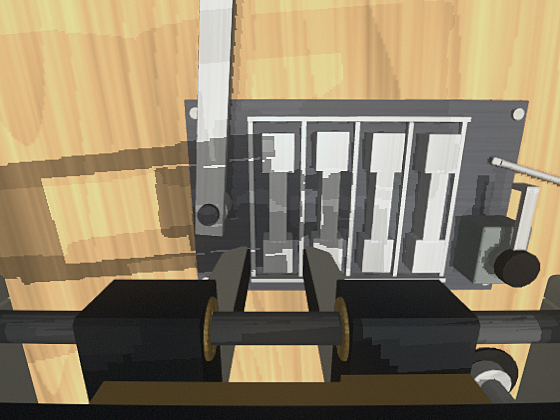

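All four specimens lie in their bays at u = 278, 331, 385 and 432. The cap is at (517,267), and the keeper reaches from it to (525,187).

Run:
```python
from h import *
c=pickle.load(open('wrist.pkl','rb'))
M=lambda p:np.array([[np.cos(CY),np.sin(CY)],[-np.sin(CY),np.cos(CY)]])@(p[:2]-CC)
for n,u,v,z in[('cap',517,267,.07),('kL',514,187,.062),('kR',538,187,.062),('blockTL',475,214,.046),('blkTR',519,214,.046)]: p=onz(c,u,v,z); print(n,p.round(4),M(p).round(4))
```

```text
cap [0.6548 0.0168 0.07  ] [ 0.1262 -0.0368]
kL [0.6489 0.0829 0.062 ] [0.1157 0.0287]
kR [0.6684 0.0816 0.062 ] [0.1352 0.0288]
blockTL [0.63   0.0572 0.046 ] [0.0986 0.0018]
blkTR [0.6686 0.0545 0.046 ] [0.1373 0.0019]
```

Call:
arm_command(increments=[[0.64,-0.36,-0.118,0,0,0.028],[0.64,-0.36,-0.118,0,0,0.028],[0.64,-0.36,-0.118,0,0,0.028],[0.64,-0.36,-0.118,0,0,0.028],[0.64,-0.36,-0.118,0,0,0.028]], fingers=1)

```text
t: 41.38
tool_pos: [0.3981, 0.1998, 0.3495]
orientation: [2.39, 2.039, -0.0]
force: [0.4, -0.3, 0.1]
opening: 0.0006
gripper_force: 0.0
```

Call:
arm_command(increments=[[0.513,-0.197,0,0,0,0],[0.513,-0.197,0,0,0,0],[0.513,-0.197,0,0,0,0],[0.513,-0.197,0,0,0,0],[0.513,-0.197,0,0,0,0]])

```text
t: 42.0
tool_pos: [0.3758, 0.3065, 0.3494]
orientation: [2.392, 2.036, -0.001]
force: [-0.1, 0.3, 0.6]
opening: 0.0006
gripper_force: 0.0
```

Call:
arm_command(increments=[[0,0,0.25,0,0,0],[0,0,0.5,0,0,0],[0,0,0.585,0,0,0],[0,0,0.585,0,0,0],[0,0,0.585,0,0,0]])

```text
t: 42.62
tool_pos: [0.3763, 0.3082, 0.2349]
orientation: [2.39, 2.038, 0.005]
force: [-0.2, 0.0, 0.2]
opening: 0.0007
gripper_force: 0.0
```

Run:
```python
from h import *
print(read_state()['tool_pos'],read_state()['opening'])
o=.0255;z=.243
plan([[arc2(a,o,z) for a in (84,80,76,72,68)],[arc2(a,o,z) for a in (63,58,53,48,43)],[arc2(a,o,z) for a in (38,33,28,23,18)],[arc2(a,o,z) for a in (14,10,7,5,4)]])
```

```text
[0.37626776 0.30819842 0.23485218] 0.0006895572554480324
--
[-0.011, 0.115, -0.04, 0.001, -0.001, -0.017]
[-0.0, 0.195, -0.04, 0.001, -0.001, 0.005]
[0.004, 0.276, -0.04, 0.001, -0.001, 0.027]
[0.004, 0.357, -0.04, 0.001, -0.001, 0.05]
[-0.003, 0.437, -0.04, 0.001, -0.001, 0.072]
--
[0.007, 0.101, 0.0, 0.0, 0.0, 0.028]
[0.005, 0.202, 0.0, 0.0, 0.0, 0.056]
[-0.006, 0.302, 0.0, 0.0, 0.0, 0.083]
[-0.026, 0.401, 0.0, 0.0, 0.0, 0.111]
[-0.054, 0.498, 0.0, 0.0, 0.0, 0.139]
--
[0.007, 0.101, 0.0, 0.0, 0.0, 0.028]
[0.005, 0.202, 0.0, 0.0, 0.0, 0.056]
[-0.006, 0.302, 0.0, 0.0, 0.0, 0.083]
[-0.026, 0.401, 0.0, 0.0, 0.0, 0.111]
[-0.054, 0.498, 0.0, 0.0, 0.0, 0.139]
--
[0.006, 0.081, 0.0, 0.0, 0.0, 0.022]
[0.007, 0.161, 0.0, 0.0, 0.0, 0.044]
[0.003, 0.222, 0.0, 0.0, 0.0, 0.061]
[-0.001, 0.262, 0.0, 0.0, 0.0, 0.072]
[-0.003, 0.282, 0.0, 0.0, 0.0, 0.078]
```

Call:
arm_command(increments=[[-0.011,0.115,-0.04,0,0,-0.017],[0,0.195,-0.04,0,0,0.005],[0.004,0.276,-0.04,0,0,0.027],[0.004,0.357,-0.04,0,0,0.05],[-0.003,0.437,-0.04,0,0,0.072]])

```text
t: 43.25
tool_pos: [0.4629, 0.2941, 0.2434]
orientation: [2.607, 1.753, 0.007]
force: [-0.4, 1.2, 1.4]
opening: 0.0004
gripper_force: 0.7
```

Call:
arm_command(increments=[[0.007,0.101,0,0,0,0.028],[0.005,0.202,0,0,0,0.056],[-0.006,0.302,0,0,0,0.083],[-0.026,0.401,0,0,0,0.111],[-0.054,0.498,0,0,0,0.139]])

```text
t: 43.88
tool_pos: [0.5512, 0.2464, 0.2434]
orientation: [-2.925, -1.146, -0.007]
force: [-1.0, 1.1, 0.4]
opening: 0.0007
gripper_force: 0.7
```

Call:
arm_command(increments=[[0.007,0.101,0,0,0,0.028],[0.005,0.202,0,0,0,0.056],[-0.006,0.302,0,0,0,0.083],[-0.026,0.401,0,0,0,0.111],[-0.026,0.401,0,0,0,0.111]])

```text
t: 44.5
tool_pos: [0.6019, 0.1831, 0.243]
orientation: [3.079, 0.624, 0.006]
force: [-0.1, -0.8, -0.2]
opening: 0.0004
gripper_force: 0.0
```

Run:
```python
from h import *
c=cam('wrist','w11');s=read_state();print(s['tool_pos'],s['force'])
o=.0255;z=.243
plan([[arc2(a,o,z) for a in (20,16,12,9,6)],[arc2(a,o,z) for a in (4,2,0,-1,-2)]])
```

```text
[0.60133213 0.18374684 0.24256092] [-0.15604861  0.36469946 -1.03973957]
--
[0.008, 0.058, -0.002, 0.0, -0.001, 0.017]
[0.01, 0.139, -0.002, 0.0, -0.001, 0.039]
[0.006, 0.22, -0.002, 0.0, -0.001, 0.061]
[-0.0, 0.28, -0.002, 0.0, -0.001, 0.078]
[-0.01, 0.34, -0.002, -0.0, -0.001, 0.095]
--
[0.004, 0.04, 0.0, 0.0, 0.0, 0.011]
[0.006, 0.081, 0.0, 0.0, 0.0, 0.022]
[0.007, 0.121, 0.0, 0.0, 0.0, 0.033]
[0.007, 0.141, 0.0, 0.0, 0.0, 0.039]
[0.007, 0.161, 0.0, 0.0, 0.0, 0.044]
```

View pics/w11.png

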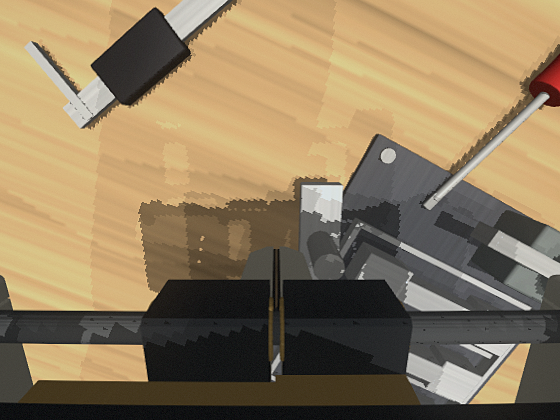

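The post at (325,255) is beside the fingers, and the bar is following. Continuing.

Call:
arm_command(increments=[[0.008,0.058,0,0,0,0.017],[0.01,0.139,0,0,0,0.039],[0.006,0.22,0,0,0,0.061],[0,0.28,0,0,0,0.078],[-0.01,0.34,0,0,0,0.095]])

```text
t: 45.18
tool_pos: [0.6254, 0.1201, 0.241]
orientation: [-3.137, -0.157, -0.001]
force: [0.5, 0.8, 1.0]
opening: 0.0005
gripper_force: 0.6
```

Call:
arm_command(increments=[[0.004,0.02,0,0,0,0.006],[0.004,0.04,0,0,0,0.011],[0.006,0.06,0,0,0,0.016],[0.006,0.08,0,0,0,0.022],[0.006,0.08,0,0,0,0.022]])

```text
t: 45.8
tool_pos: [0.628, 0.1043, 0.2405]
orientation: [3.141, 0.052, -0.0]
force: [0.6, -0.1, -0.1]
opening: 0.0006
gripper_force: 0.0
```

Call:
arm_command(increments=[[0,0.01,0,0,0,0.003],[0,0.02,0,0,0,0.006],[0,0.03,0,0,0,0.008],[0,0.04,0,0,0,0.011],[0,0.04,0,0,0,0.011]])

```text
t: 46.42
tool_pos: [0.6283, 0.0964, 0.2406]
orientation: [3.141, -0.003, -0.0]
force: [-0.4, 0.2, -0.5]
opening: 0.0005
gripper_force: 0.1
```

Run:
```python
from h import *
s=read_state();print(s['tool_pos'],s['force'],[arc2(a,.0255,.24)[:2] for a in(0,-4.1)])
```

```text
[0.62828469 0.09637573 0.24062385] [-0.38751854  0.16186635 -0.52963978] [(np.float64(0.63), np.float64(0.09649999999999999)), (np.float64(0.6312345649046006), np.float64(0.07999032776822129))]
```

Call:
arm_command(increments=[[0,0.01,0,0,0,0.003],[0,0.02,0,0,0,0.006],[0,0.03,0,0,0,0.008],[0,0.04,0,0,0,0.011],[0,0.04,0,0,0,0.011]])

```text
t: 47.05
tool_pos: [0.6283, 0.0884, 0.2406]
orientation: [3.141, -0.057, -0.0]
force: [-0.1, 0.8, 0.6]
opening: 0.0001
gripper_force: 0.1
```

Call:
arm_command(increments=[[0,0.008,0,0,0,0.003],[0,0.015,0,0,0,0.006],[0,0.02,0,0,0,0.008],[0,0.025,0,0,0,0.008],[0,0.025,0,0,0,0.008]])

```text
t: 47.68
tool_pos: [0.6281, 0.0836, 0.2406]
orientation: [3.14, -0.096, -0.0]
force: [-0.3, -0.3, -0.2]
opening: 0.0005
gripper_force: 0.3
```

Call:
arm_command(increments=[[0,0.005,0,0,0,0],[0,0.01,0,0,0,0],[0,0.015,0,0,0,0],[0,0.015,0,0,0,0],[0,0.015,0,0,0,0]])

```text
t: 48.3
tool_pos: [0.6279, 0.0806, 0.2406]
orientation: [3.14, -0.096, -0.0]
force: [-0.5, 0.8, -1.2]
opening: 0.0001
gripper_force: 0.2
```

Call:
arm_command(increments=[[0,0.005,0,0,0,0],[0,0.01,0,0,0,0],[0,0.01,0,0,0,0],[0,0.01,0,0,0,0],[0,0.01,0,0,0,0]])

```text
t: 48.92
tool_pos: [0.6278, 0.0795, 0.2406]
orientation: [-3.139, 0.095, -0.0]
force: [1.4, 6.4, -0.7]
opening: 0.0006
gripper_force: 2.9
```

Call:
arm_command(increments=[[0,0.005,0,0,0,0],[0,0.01,0,0,0,0],[0,0.01,0,0,0,0],[0,0.01,0,0,0,0],[0,0.01,0,0,0,0]])

```text
t: 49.55
tool_pos: [0.6277, 0.0788, 0.2407]
orientation: [-3.136, 0.094, -0.001]
force: [2.1, 13.7, -0.8]
opening: 0.0006
gripper_force: 6.3
```

Call:
arm_command(increments=[[0,0.005,0,0,0,0],[0,0.008,0,0,0,0],[0,0.008,0,0,0,0],[0,0.008,0,0,0,0],[0,0.008,0,0,0,0]])

```text
t: 50.18
tool_pos: [0.6276, 0.0783, 0.2407]
orientation: [-3.135, 0.093, -0.001]
force: [2.9, 18.7, -1.2]
opening: 0.0004
gripper_force: 9.0
```

Run:
```python
from h import *
s=read_state();print(s['tool_pos'],s['force']); cam('wrist','w12')
```

```text
[0.6276199  0.07832079 0.24074125] [ 2.93936742 18.69926946 -1.16379475]
```

View pics/w12.png

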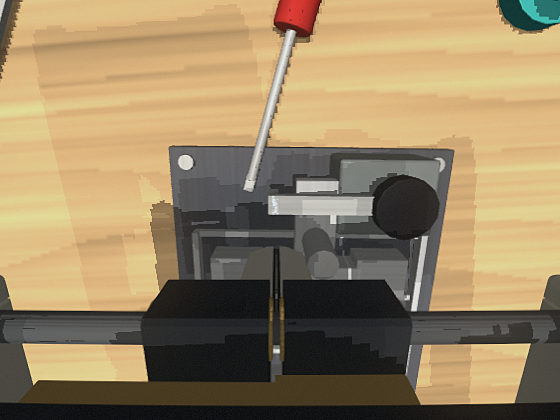

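The bar lies against the block, with the keeper above it at (320,204) and the cap at (406,206). I'm backing off and going to look at the tool from close by.

Run:
```python
from h import *
c=pickle.load(open('wrist.pkl','rb'))
hsv=cv2.cvtColor(c['image'],cv2.COLOR_RGB2HSV); m=np.zeros((420,560),np.uint8); m[165:250,360:450]=(hsv[165:250,360:450,2]<50)
m=cv2.morphologyEx(m,cv2.MORPH_OPEN,np.ones((9,9)))
for k in cv2.findContours(m,0,1)[0]: print(cv2.minEnclosingCircle(k),cv2.contourArea(k))
p=onz(c,406,206,.07);print(p); 
Rm=R.from_rotvec(read_state()['orientation']).as_matrix(); q=read_state()['tool_pos']-Rm[:,1]*.03; q[2]+=.02
print(q)
p0=(np.array([q[0],q[1],.36]),R.from_rotvec(read_state()['orientation']))
plan([[(.6,-.03,.37,-92)],[(.59,-.165,.37,-90)]],start=p0)
```

```text
((403.3674621582031, 206.97654724121094), 33.042415618896484) 2697.0
[0.65982457 0.01454136 0.07      ]
[0.62937688 0.1082693  0.26090409]
--
[-0.106, 0.699, -0.054, -0.002, -0.0, -0.008]
--
[-0.026, 0.676, 0.0, 0.0, 0.0, -0.011]
```

Call:
arm_command(increments=[[0,-0.05,0,0,0,0],[0,-0.15,0,0,0,0],[0,-0.15,-0.2,0,0,0],[0,-0.15,-0.5,0,0,0],[0,-0.15,-0.6,0,0,0]])

```text
t: 50.85
tool_pos: [0.6305, 0.1058, 0.3659]
orientation: [-3.14, 0.095, -0.011]
force: [0.3, 0.0, -0.8]
opening: 0.0005
gripper_force: 0.0
```

Call:
arm_command(increments=[[-0.106,0.7,-0.05,0,0,-0.008],[-0.106,0.7,-0.05,0,0,-0.008],[-0.106,0.7,-0.05,0,0,-0.008],[-0.106,0.7,-0.05,0,0,-0.008],[-0.106,0.7,-0.05,0,0,-0.008]], fingers=-0.2)

```text
t: 51.48
tool_pos: [0.6, -0.032, 0.3701]
orientation: [-3.14, 0.055, 0.001]
force: [0.7, -0.0, -0.1]
opening: 0.0458
gripper_force: 0.0
```

Call:
arm_command(increments=[[-0.026,0.676,0,0,0,-0.011],[-0.026,0.676,0,0,0,-0.011],[-0.026,0.676,0,0,0,-0.011],[-0.026,0.676,0,0,0,-0.011],[-0.026,0.676,0,0,0,-0.011]])

```text
t: 52.1
tool_pos: [0.5902, -0.1664, 0.3704]
orientation: [-3.141, -0.001, 0.0]
force: [-0.1, 0.1, 0.3]
opening: 0.0559
gripper_force: 0.0
```

Run:
```python
from h import *
c=cam('wrist','w13');s=read_state();print(s['tool_pos'])
print([proj(c,p) for p in ((.686,-.165,.005),(.684,-.161,.115),(.656,.015,.07))])
```

```text
[ 0.59016978 -0.16640501  0.37051014]
[(np.float64(276.35028006011447), np.float64(101.70739780023564)), (np.float64(270.69583084654437), np.float64(95.01892126066282)), (np.float64(68.83149726000556), np.float64(134.23006066944868))]
```

View pics/w13.png

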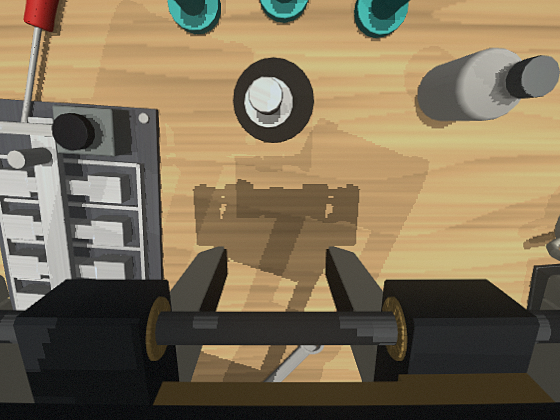

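The pad is centred at (273,99), with the tool's foot at (269,99) and its top at (266,94). The cap top is at (73,131).

Run:
```python
from h import *
c=pickle.load(open('wrist.pkl','rb'))
for n,u,v,z in [('pad',273,99.5,.005),('foot',269,99,.021),('top',266,94,.115),('cap',73,131,.07)]: print(n,onz(c,u,v,z).round(4))
x,y=.6855,-.162
plan([[(x,y,.33,-90)],[(x,y,.252,-90)]])
```

```text
pad [ 0.6882 -0.1615  0.005 ]
foot [ 0.6876 -0.1578  0.021 ]
top [ 0.6847 -0.1577  0.115 ]
cap [0.6587 0.0109 0.07  ]
--
[0.477, -0.021, 0.203, -0.0, 0.0, 0.0]
--
[0.0, 0.0, 0.39, 0.0, 0.0, 0.0]
```

Call:
arm_command(increments=[[0.48,-0.041,0.2,0,0,0],[0.48,-0.041,0.2,0,0,0],[0.48,-0.041,0.2,0,0,0],[0.48,-0.041,0.2,0,0,0],[0.48,-0.041,0.2,0,0,0]])

```text
t: 52.78
tool_pos: [0.6854, -0.16, 0.3325]
orientation: [3.141, -0.001, 0.003]
force: [-1.0, -0.9, 0.8]
opening: 0.056
gripper_force: 0.0
```

Call:
arm_command(increments=[[0,0,0.1,0,0,0],[0,0,0.25,0,0,0],[0,0,0.36,0,0,0],[0,0,0.39,0,0,0],[0,0,0.39,0,0,0]])

```text
t: 53.4
tool_pos: [0.6856, -0.1604, 0.2523]
orientation: [-3.141, 0.002, 0.001]
force: [0.1, 0.5, -0.0]
opening: 0.0557
gripper_force: 0.0
```

Call:
arm_command(increments=[[0,0,0,0,0,0],[0,0,0,0,0,0],[0,0,0,0,0,0],[0,0,0,0,0,0],[0,0,0,0,0,0]], fingers=1, force=50)

```text
t: 54.02
tool_pos: [0.6859, -0.1602, 0.253]
orientation: [-3.141, 0.002, -0.001]
force: [-0.8, 0.7, 2.1]
opening: 0.0232
gripper_force: 50.0
```

Call:
arm_command(increments=[[0,0,0,0,0,0],[0,0,-0.1,0,0,0],[0,0,-0.3,0,0,0],[0,0,-0.6,0,0,0],[0,0,-0.6,0,0,0]])

```text
t: 54.65
tool_pos: [0.6872, -0.1609, 0.3817]
orientation: [3.137, -0.002, 0.019]
force: [0.9, 0.7, -2.4]
opening: 0.0232
gripper_force: 50.0
```

Run:
```python
from h import *
s=read_state();print(s['tool_pos'],s['force'],s['wrist_torque'])
plan([[(.675,-.07,.372,-90)],[(.664,-.01,.372,-90)]])
```

```text
[ 0.68717208 -0.16089721  0.38174047] [ 0.92419603  0.72195025 -2.3738202 ] [ 0.01950591 -0.06978005  0.00754109]
--
[-0.062, -0.455, 0.046, 0.001, -0.004, -0.0]
--
[-0.055, -0.3, 0.0, 0.0, 0.0, 0.0]
```

Call:
arm_command(increments=[[-0.03,-0.2,0.04,0,0,0],[-0.06,-0.45,0.046,0,0,0],[-0.06,-0.45,0.046,0,0,0],[-0.06,-0.45,0.046,0,0,0],[-0.06,-0.45,0.046,0,0,0]])

```text
t: 55.28
tool_pos: [0.6738, -0.0714, 0.3632]
orientation: [3.141, -0.004, -0.001]
force: [0.2, -0.3, -3.7]
opening: 0.0233
gripper_force: 50.0
```

Call:
arm_command(increments=[[-0.05,-0.2,0,0,0,0],[-0.085,-0.4,0,0,0,0],[-0.085,-0.4,0,0,0,0],[-0.085,-0.4,0,0,0,0],[-0.085,-0.4,0,0,0,0]])

```text
t: 55.9
tool_pos: [0.6572, 0.0083, 0.3634]
orientation: [3.141, -0.004, 0.0]
force: [0.3, 0.2, -3.9]
opening: 0.0236
gripper_force: 50.0
```

Run:
```python
from h import *
s=read_state();print(s['tool_pos'],s['orientation'],s['force'])
plan([[(.658,.012,.33,-90)]])
c=cam('side'); p=np.array([.657,.014,.07])
u,v=map(int,proj(c,p)); print(u,v); im=c['image'][v-80:v+60,u-90:u+90,::-1]
cv2.imwrite('pics/s14.png',cv2.resize(im,None,fx=4,fy=4,interpolation=cv2.INTER_CUBIC))
print(u-90,v-80)
```

```text
[0.65716472 0.00827474 0.36343249] [ 3.14122879e+00 -4.46061067e-03  1.41359957e-04] [ 0.25293685  0.16290508 -3.90482716]
--
[0.004, -0.019, 0.167, 0.0, -0.0, -0.001]
314 203
224 123
```

View pics/s14.png

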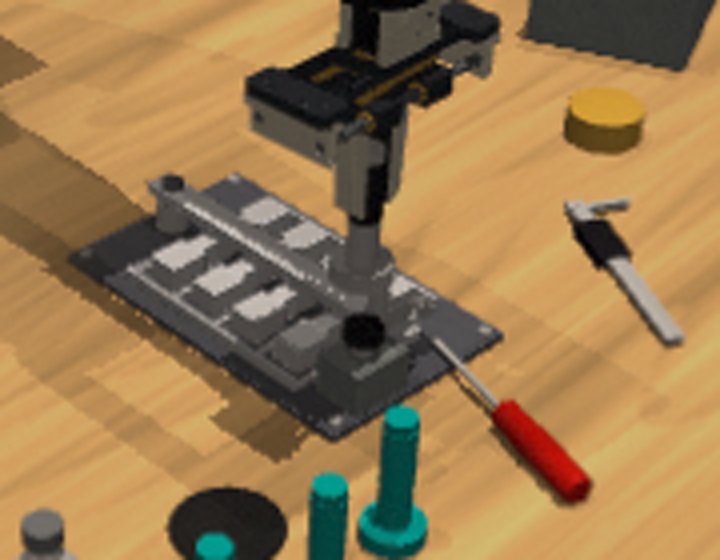

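The side view shows the tool upright above the cap, which is at (315,205) in the full image as predicted. Pressing now.

Call:
arm_command(increments=[[0.004,-0.019,0.06,0,0,0],[0.004,-0.019,0.12,0,0,0],[0.004,-0.019,0.167,0,0,0],[0.004,-0.019,0.167,0,0,0],[0.004,-0.019,0.167,0,0,0]])

```text
t: 56.58
tool_pos: [0.6578, 0.0135, 0.3302]
orientation: [3.142, -0.002, 0.0]
force: [0.4, 0.1, -3.3]
opening: 0.0238
gripper_force: 50.0
```

Call:
arm_command(increments=[[0,0,0.02,0,0,0],[0,0,0.04,0,0,0],[0,0,0.06,0,0,0],[0,0,0.06,0,0,0],[0,0,0.06,0,0,0]])

```text
t: 57.2
tool_pos: [0.6577, 0.0136, 0.318]
orientation: [-3.142, 0.002, 0.0]
force: [0.4, 0.7, -3.0]
opening: 0.0236
gripper_force: 50.0
```

Call:
arm_command(increments=[[0,0,0.01,0,0,0],[0,0,0.02,0,0,0],[0,0,0.03,0,0,0],[0,0,0.03,0,0,0],[0,0,0.03,0,0,0]])

```text
t: 57.82
tool_pos: [0.6579, 0.0135, 0.3122]
orientation: [-3.142, 0.002, -0.001]
force: [-1.6, 0.8, 2.9]
opening: 0.0233
gripper_force: 50.0
```

Call:
arm_command(increments=[[0,0,0.01,0,0,0],[0,0,0.02,0,0,0],[0,0,0.03,0,0,0],[0,0,0.03,0,0,0],[0,0,0.03,0,0,0]])

```text
t: 58.45
tool_pos: [0.6578, 0.0135, 0.3059]
orientation: [-3.142, 0.002, -0.0]
force: [-0.2, -0.2, 2.5]
opening: 0.0232
gripper_force: 50.0
```

Call:
arm_command(increments=[[0,0,0.005,0,0,0],[0,0,0.01,0,0,0],[0,0,0.015,0,0,0],[0,0,0.015,0,0,0],[0,0,0.015,0,0,0]])

```text
t: 59.08
tool_pos: [0.658, 0.0135, 0.3058]
orientation: [3.141, -0.002, 0.003]
force: [-7.1, -0.4, 16.4]
opening: 0.0233
gripper_force: 50.0
```

Call:
arm_command(increments=[[0,0,0.005,0,0,0],[0,0,0.01,0,0,0],[0,0,0.01,0,0,0],[0,0,0.01,0,0,0],[0,0,0.01,0,0,0]])

```text
t: 59.7
tool_pos: [0.6582, 0.0136, 0.3057]
orientation: [3.141, -0.001, 0.005]
force: [-10.3, 1.0, 26.9]
opening: 0.0233
gripper_force: 50.0
```

Call:
arm_command(increments=[[0,0,-0.03,0,0,0],[0,0,-0.1,0,0,0],[0,0,-0.25,0,0,0],[0,0,-0.37,0,0,0],[0,0,-0.37,0,0,0]])

```text
t: 60.32
tool_pos: [0.6584, 0.0135, 0.3774]
orientation: [3.141, -0.002, 0.006]
force: [0.1, -0.5, -3.4]
opening: 0.0235
gripper_force: 50.0
```

Run:
```python
from h import *
s=read_state();print(s['tool_pos'],s['orientation'],s['force'])
plan([[(.672,-.07,.372,-90)],[(.6865,-.1615,.372,-90)]])
```

```text
[0.65835934 0.0134939  0.37738012] [ 3.14138377e+00 -1.84385970e-03  6.03869966e-03] [ 0.07813246 -0.46542135 -3.44326289]
--
[0.069, 0.417, 0.027, 0.0, -0.001, -0.0]
--
[0.072, 0.457, 0.0, 0.0, 0.0, 0.0]
```

Call:
arm_command(increments=[[0.03,0.2,0.027,0,0,0],[0.069,0.417,0.027,0,0,0],[0.069,0.417,0.027,0,0,0],[0.069,0.417,0.027,0,0,0],[0.069,0.417,0.027,0,0,0]])

```text
t: 60.95
tool_pos: [0.6713, -0.0688, 0.3688]
orientation: [-3.141, 0.0, 0.002]
force: [0.8, -0.4, -3.8]
opening: 0.0239
gripper_force: 50.0
```

Call:
arm_command(increments=[[0.04,0.23,0,0,0,0],[0.072,0.457,0,0,0,0],[0.072,0.457,0,0,0,0],[0.072,0.457,0,0,0,0],[0.072,0.457,0,0,0,0]])

```text
t: 61.58
tool_pos: [0.6858, -0.1597, 0.3696]
orientation: [-3.141, -0.001, 0.0]
force: [0.3, 0.6, -4.1]
opening: 0.0236
gripper_force: 50.0
```

Run:
```python
from h import *
s=read_state();print(s['tool_pos'],s['orientation'])
plan([[(.6865,-.1615,.262,-90)]])
M=lambda p:p
c=cam('side','s15')
t=cam('top')
```

```text
[ 0.68580841 -0.1597053   0.36962425] [-3.14122558e+00 -9.33538429e-04  1.84579710e-04]
--
[0.004, 0.009, 0.538, -0.0, 0.0, 0.0]
```

Call:
arm_command(increments=[[0.004,0.009,0.2,0,0,0],[0.004,0.009,0.4,0,0,0],[0.004,0.009,0.5,0,0,0],[0.004,0.009,0.538,0,0,0],[0.004,0.009,0.538,0,0,0]])

```text
t: 62.3
tool_pos: [0.6869, -0.163, 0.2629]
orientation: [3.141, -0.001, 0.001]
force: [-0.1, -0.4, -3.0]
opening: 0.0234
gripper_force: 50.0
```

Call:
arm_command(increments=[[0,0,0.01,0,0,0],[0,0,0.02,0,0,0],[0,0,0.03,0,0,0],[0,0,0.036,0,0,0],[0,0,0.036,0,0,0]])

```text
t: 62.92
tool_pos: [0.6864, -0.1631, 0.2546]
orientation: [-3.141, 0.002, 0.001]
force: [-0.3, 0.3, -3.7]
opening: 0.0233
gripper_force: 50.0
```

Call:
arm_command(increments=[[0,0,0.004,0,0,0],[0,0,0.008,0,0,0],[0,0,0.008,0,0,0],[0,0,0.008,0,0,0],[0,0,0.008,0,0,0]])

```text
t: 63.55
tool_pos: [0.6866, -0.1631, 0.2533]
orientation: [3.142, -0.002, 0.0]
force: [1.1, -0.7, -3.0]
opening: 0.0236
gripper_force: 50.0
```

Call:
arm_command(increments=[[0,0,0.004,0,0,0],[0,0,0.007,0,0,0],[0,0,0.007,0,0,0],[0,0,0.007,0,0,0],[0,0,0.007,0,0,0]])

```text
t: 64.18
tool_pos: [0.6867, -0.1631, 0.253]
orientation: [3.141, -0.002, 0.001]
force: [-3.7, 2.2, 5.2]
opening: 0.0233
gripper_force: 50.0
```

Call:
arm_command(increments=[[0,0,0,0,0,0],[0,0,0,0,0,0],[0,0,0,0,0,0],[0,0,0,0,0,0],[0,0,0,0,0,0]], fingers=-0.2)

```text
t: 64.8
tool_pos: [0.6865, -0.1631, 0.2517]
orientation: [-3.142, 0.002, 0.0]
force: [-0.1, -1.3, 1.1]
opening: 0.0558
gripper_force: 0.0
```

Call:
arm_command(increments=[[0,0,-0.1,0,0,0],[0,0,-0.3,0,0,0],[0,0,-0.6,0,0,0],[0,0,-0.65,0,0,0],[0,0,-0.65,0,0,0]])

```text
t: 65.42
tool_pos: [0.6868, -0.1632, 0.3846]
orientation: [3.14, -0.002, 0.006]
force: [0.8, -0.5, -1.1]
opening: 0.056
gripper_force: 0.0
```

Call:
arm_command(increments=[[-0.5,0.1,0,0,0,0],[-0.8,0.4,0,0,0,0],[-0.9,0.7,0,0,0,0],[-0.9,0.9,0,0,0,0],[-0.9,0.9,0,0,0,0]])

```text
t: 66.05
tool_pos: [0.504, -0.3453, 0.3797]
orientation: [-3.14, 0.007, 0.005]
force: [0.1, 0.6, -0.6]
opening: 0.0557
gripper_force: 0.0
```

Run:
```python
from h import *
print(read_state()['tool_pos'])
c=cam('side')
t=cam('top')
a=cv2.resize(c['image'][120:270,230:410,::-1],(400,333),interpolation=cv2.INTER_CUBIC)
b=cv2.resize(t['image'][120:290,170:360,::-1],(400,333),interpolation=cv2.INTER_CUBIC)
cv2.imwrite('pics/fin.png',np.hstack([a,b]))
```

```text
[ 0.50402325 -0.34532353  0.37969407]
```

View pics/fin.png

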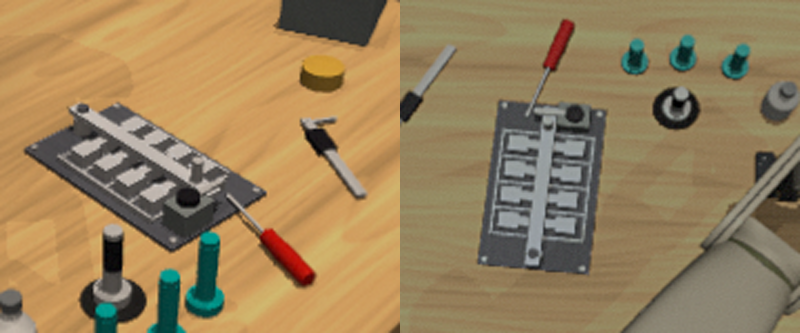

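The last picture shows all four specimens seated under the closed bar at (545,185), the cap down at (575,113), and the tool standing on its pad at (678,105). Handing in.

```bash
python3 -c "
from plant import *
print(close_job())"
```

```text
the job is handed in; nothing more can be done
None
```

The job is handed in, with no verdict returned: the bar was pushed fully open, all four specimens lie flat one to a bay, the bar is closed against the stop block, the cap is pressed home with the tool, and the tool stands back on its pad (about 66 s used; a fingertip push at the open stop briefly read about 70 N on the wrist).

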